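# Hang the blade rest on its keyhole stud

### The job

Hang the steel blade rest with the orange grip on the green splash panel: slip the round part of its keyhole over the headed stud until its back meets the panel, then, keeping hold of it, slide it straight down until it is fully home behind the stud's head, press it down there with 10 to 20 N to bed it firmly, and let go so that it hangs upright and flush. The stud may be clamped anywhere along its short groove, so feel for it gently, never loading the panel or stud with more than 25 N. Leave the sharpening stone, jar and brush where they are.

Things in the scene. Friction and masses are not known exactly. Their poses are not given: they have to be found in the camera images.
- rest: Blade rest: loose L-shaped steel bracket, about 0.3 kg, standing upright on the blue pad of the wire rack. Origin: lower edge of its flat back face, mid-width; z up, y across, x out of the front, away from the back. Upright plate 90 wide, 110 high, 5 thick (x 0 to 5). Bottom lip 5 thick reaches out to x = 55, its edge rises to z = 13. It hangs with its back against the panel.
- rest_grip (a point): Middle of the orange grip tab on top of the plate (x = 6, z = 145.5 of the rest): 12 thick in x (0 to 12), 40 wide in y, from 35.5 below to 19.5 above this point. Grasp it from above across its thickness.
- rest_hole (a point): On the rest's back face (x = 0, y = 0, z = 68.5), centre of the keyhole's lower part: an octagonal hole 20 across flats right through the plate. A slot 9 wide leads up from it, closed 25.5 above this point; the octagon's upper sides lead into the slot at 45 degrees.
- rest_slot (a point): Point on the rest's back face (y = 0, z = 90.75) where the stud's axis lies when the rest is fully home, the neck bearing on the slot's end; 22.25 above the hole's centre.
- panel_face (a point): On the front face of the fixed green splash panel, on its mid-line, at the stud axis' height. x points out of the face (away from the robot, some yaw), y along the panel, z up. Panel 180 wide, 20 thick, top 20 above this point, foot 130 below. The brass-headed stud is at z = 0, anywhere from y = -18 to 18 (not measured). Home: slot point level with this point, back flush.
- groove (a point): Middle of the 70 mm dark groove on the panel's face (same point as the panel's). The steel stud clamped in it sticks straight out along x: neck 6.5 diameter, 8 long, then a head 15 diameter, 5 thick, its front 13 from the face. It does not move under load. Met off-centre, the head stops the rest's back 13 from the face; through the hole, the back reaches the face.
- stone_mid (a point): Centre of a loose reddish sharpening stone, 60 x 170 x 28, lying on the table: leave it.
- jar_mid (a point): Middle of a loose closed jar, 68 diameter, 85 high: leave it.
- brush_grip (a point): Handle of a loose brush lying on the table: leave it.
Not all that is in view belongs to the job. There is more than one size of the part that bears panel_face; the job needs the middle-sized. What is shaped like the rest but yellow is not meant.

How it is judged:
On the way, in this order (a step that is already met when the one before it is completed fails the run):
1. the stud's head is through the round hole: the held rest's back is within 6 mm of the panel, still 14 to 30 mm above home (x of rest_slot in the frame of panel_face between -0.003 and 0.006 m and y of rest_slot in the frame of panel_face between -0.024 and 0.024 m and z of rest_slot in the frame of panel_face between 0.014 and 0.03 m and contact force between the fingers and rest above 1 N), for 0.1 s.
2. still held, the rest is slid down to within 3 mm of home behind the head and pressed there with over 8 N (x of rest_slot in the frame of panel_face between -0.003 and 0.005 m and y of rest_slot in the frame of panel_face between -0.024 and 0.024 m and z of rest_slot in the frame of panel_face between -0.003 and 0.003 m and contact force between the fingers and rest above 1 N and contact force between rest and panel above 8 N), for 0.2 s.
At the end, for the whole second after the job is handed in: The released blade rest hangs at rest on the stud: fully down within 3 mm, back face within 5 mm of the panel at the stud, within 24 mm of the panel's mid-line, upright within 0.1 rad and flush with the panel within 0.12 rad, carried by the panel's stud (x of rest_slot in the frame of panel_face between -0.003 and 0.005 m and y of rest_slot in the frame of panel_face between -0.024 and 0.024 m and z of rest_slot in the frame of panel_face between -0.003 and 0.003 m and angle between rest's own z axis and vertical below 0.1 rad and angle between the x axis of rest and the x axis of panel_face, either way round below 0.12 rad and contact force between rest and panel above 0.5 N and linear speed of rest below 0.02 m/s and contact force between the fingers and rest below 0.1 N); the robot touches nothing.
It fails at once if the panel or its stud is loaded with more than 25 N (contact force between panel and anything else above 25 N).
It fails at once if the blade rest is tipped over by more than 0.6 rad (angle between rest's own z axis and vertical above 0.6 rad).
It fails at once if the stone, jar or brush is moved by more than 30 mm (distance of any of stone_mid, jar_mid, brush_grip from where it was at the start of the episode above 0.03 m).
It also fails if it takes over 72 s, if anything falls off the work surface, if the arm or the gripper's body presses on something with over 40 N, if the wrist force passes 120 N, or if a joint passes its speed limit or range.

### The arm

A 6-joint arm with a two-finger parallel gripper is mounted at the origin on the work surface. World frame = base frame: x ahead of the robot, y to its left, z up, the work surface at z = 0. Lengths are in m, angles in rad, forces in N, time in s.
With the tool pointing down it reaches from about 0.25 to 0.85 m from the base axis. Payload 12.5 kg.
Tool frame: the origin (TCP) lies midway between the tips of the shut fingers; the grasp point (between the pads) lies 19 mm behind it (arm.hold_point_z is the distance from the TCP to the grasp point, in m); z points along the fingers, y is the direction in which the jaws open and shut (so a half turn about z gives the same grasp; the last joint's range is limited). The gripper opens to 93 mm and grips with 3 to 60 N. Pads are 15 mm wide; open, the fingers measure 128 mm over their backs; the gripper's body (75 mm by 188 mm) begins 65 mm behind the grasp point.
Start: joints at [-1.271, 0.351, 1.652, -0, 1.139, -0.085], TCP at [0.206, -0.51, 0.219] pointing down, gripper open.
Joint ranges: [-2.75, 2.75], [-0.79, 2.1], [0.01, 2.65], [-1.57, 4.71], [0.07, 3.14], [-2.87, 2.87]. Speed limits (rad/s): [2.22, 2.22, 2.79, 3.14, 3.14, 3.14].

### API

Orientations are given as a unit quaternion [w, x, y, z].
In Python, from cell import arm gives the robot as it stands.
- The arm moves only by the tool move_arm, never from a script. Its argument "moves" is a list of rows, each a list of 7 numbers: the shift along the tool's x, y, z in m, then the turn, a rotation vector about the tool's x, y, z in rad, then the gripper command: -1 is fully open, 1 is shut, values between are in proportion. A call has 1 to 8 rows; each row shifts and turns the pose as measured when the row begins, along the tool's axes as they then stand; what a row does not reach is not made up. A row lasts 1/10 s, in which the tool goes at most 50 mm and 8.59 degrees, less where a joint would pass 70% of its speed; a pose out of reach is approached as far as the arm can. A call with a gripper value outside its range is refused whole. The fingers move at their own pace and stop on an object; "grip_force" is the grip in N (left out, the last holds). Time passes only in rows, so rows that do not move let the fingers close. It gives the time, the measured TCP pose, the force and the opening at its end, in the units of the state.
- arm.read_state(): the state, without advancing time (a new reading comes with each control period).
- arm.grab_frame(name): name is "side" or "top" or "wrist"; returns the picture (420x560x3 uint8, red, green, blue); there is no depth.
- arm.camera_params(name): a dict with "K" (3x3 intrinsics, pixels), "R" (3x3) and "t" (3): a world point X has camera coordinates R X + t; the wrist camera has in their place "hand_eye" (4x4, takes a point from camera to tool coordinates, whose origin is the TCP and whose axes are the flange's). Camera axes: x right, y down, z forward; pixel columns grow to the right and rows downward; lengths in m; the calibration is good to about 2 mm. A picture is of the moment at which its call begins: read the wrist's pose just before it. camera_params takes no time and is no camera call.
- arm.sign_off(): hands the job in, once; it reports no verdict.
Trained networks look in the newest picture that a camera, given by its name, has taken for a name from the list of things; names that differ only in an ending like _2 or _b are one class to them, and where a whole thing is asked for, a point or a joint stands for the part that bears it (a point fixed in the world has none). Each returns a list of dicts, best first, with "p" (0 to 1); they miss things now and then, are a little off and sometimes report something else, mostly with a low value. They report only what shows in the picture. A call takes as long as a camera call. They do not tell look-alikes from the thing itself.
- arm.trace(camera, label): "region" (420x560 bool, what is visible of it).
- arm.spot_point(camera, label): "at" ([x, y, z] in m, in world coordinates, good to about 4 mm: a listed point, or the origin of a listed thing).
The state is a dict: "clock": time; "joint_pos": joint angles; "joint_vel": joint speeds; "joint_torque": joint torques, N m; "tool_pos": TCP position; "tcp_rot": TCP orientation; "force": force on the tool from outside, world axes, zero at the start; "wrist_torque": the same for the moment, N m; "opening": opening from 0.0 (shut) to 1.0 (fully open).
Only numpy, scipy, OpenCV 4.12 (cv2) and the standard library are available. Lean on these libraries where they do the work, as an engineer would, in place of code of your own. Each camera call takes 0.05 s, during which the arm holds its last target.

## Working session

There is one attempt and no reset: what is moved stays moved. The work goes in short steps, Python scripts to look and compute and a tool call to move; the robot and the scene stay as the last step left them, time stands still between calls to the robot, and variables do not carry over. Pictures are saved under pics/ and viewed, and the job is handed in when it is done.

Besides the shell and the picture viewer there is one more tool, called as a command line: name --pt "numbers of a row" for each row, then --argument value for the rest. move_arm: Moves the arm, as the interface text tells. Its arguments: {"type":"object","properties":{"moves":{"type":"array"},"grip_force":{"type":"number"}},"required":["moves"]}

```bash
ls; mkdir -p pics
python3 - <<'E'
from cell import arm
import cv2
s=arm.read_state();print(s)
for n in ("side","top","wrist"):
    f=arm.grab_frame(n);cv2.imwrite(f"pics/a_{n}.png",f[:,:,::-1])
    print(n,arm.camera_params(n))
print(arm.hold_point_z)
E
```

```text
pics
{'clock': 0.0, 'joint_pos': array([-1.27059334e+00,  3.51249207e-01,  1.65242152e+00, -3.85171212e-05,
        1.13910636e+00, -8.45922627e-02]), 'joint_vel': array([-0.00079874,  0.00062705, -0.00059388, -0.00165919,  0.00290723,
        0.00047858]), 'joint_torque': array([ 1.50792774e-03, -4.97324145e+01, -2.85255289e+01,  6.99910498e-02,
        2.56767590e-02, -1.30261255e-04]), 'tool_pos': array([ 0.20636871, -0.50944096,  0.2180953 ]), 'tcp_rot': array([-5.86896786e-04,  9.81546885e-01,  1.91220713e-01, -8.11059910e-05]), 'force': array([ 0.25621853,  0.21341996, -0.6715536 ]), 'wrist_torque': array([-0.00463064, -0.00132553, -0.04101861]), 'opening': 0.9981069404349597}
side {'K': array([[544.40978221,   0.        , 278.37150178],
       [  0.        , 544.40978221, 215.6149704 ],
       [  0.        ,   0.        ,   1.        ]]), 'R': array([[-0.85854988, -0.51265711,  0.00864785],
       [-0.39760885,  0.65503944, -0.6425189 ],
       [ 0.3237272 , -0.55507299, -0.76622104]]), 't': array([0.41289654, 0.34406509, 1.19708762])}
top {'K': array([[388.58656612,   0.     
[... 191 characters left out ...]
     [-9.85412159e-01, -2.44958977e-02, -1.68412672e-01],
       [ 1.68358876e-01,  4.25697882e-03, -9.85716575e-01]]), 't': array([-0.08934314,  0.51862719,  0.93308386])}
wrist {'K': array([[324.84661204,   0.        , 284.2747807 ],
       [  0.        , 324.84661204, 207.16508627],
       [  0.        ,   0.        ,   1.        ]]), 'hand_eye': array([[-2.97574536e-05, -9.53910377e-01, -3.00091640e-01,
         8.39782221e-02],
       [ 9.99999995e-01, -5.57342449e-05,  7.80029096e-05,
        -6.71363814e-04],
       [-9.11331659e-05, -3.00091636e-01,  9.53910374e-01,
        -1.66426943e-01],
       [ 0.00000000e+00,  0.00000000e+00,  0.00000000e+00,
         1.00000000e+00]])}
0.0188
```

View pics/a_side.png

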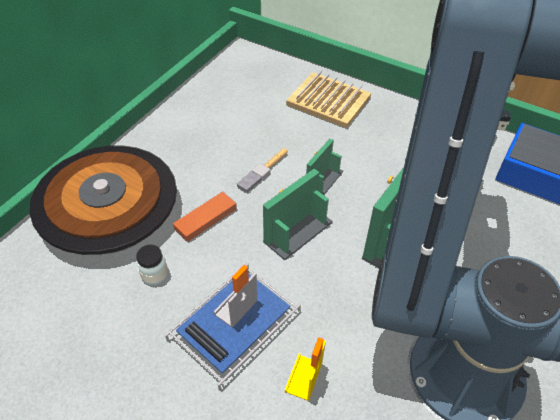

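View pics/a_top.png

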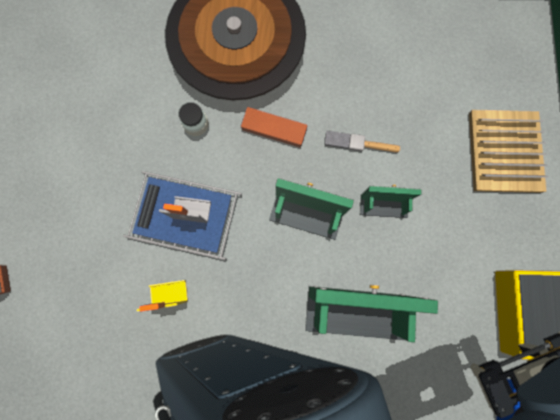

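View pics/a_wrist.png

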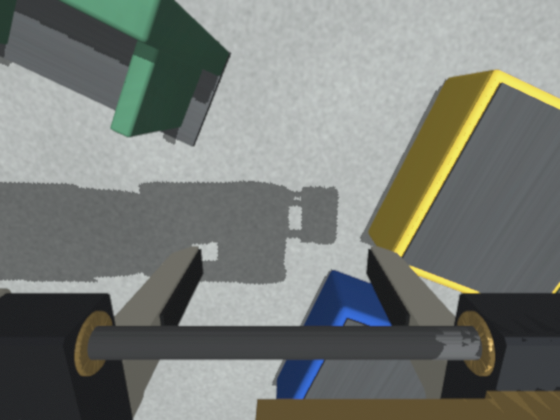

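Run:
```python
from cell import arm
import cv2,numpy as np
for c in ("top","side"):
    for l in ("rest","rest_grip","rest_hole","rest_slot","panel_face","stone_mid","jar_mid"):
        r=arm.spot_point(c,l); print(c,l,[(np.round(d["at"],4).tolist(),round(d["p"],2)) for d in r])
print(arm.read_state()["clock"])
a=cv2.imread("pics/a_top.png");b=cv2.imread("pics/a_side.png")
cv2.imwrite("pics/b1.png",cv2.resize(a[160:340,120:360],None,fx=3.2,fy=3.2,interpolation=3))
cv2.imwrite("pics/b2.png",cv2.resize(b[130:390,160:400],None,fx=2.3,fy=2.3,interpolation=3))
```

```text
top rest [([0.2786, 0.189, -0.0015], 0.95), ([0.4787, 0.1481, 0.0438], 0.56)]
top rest_grip [([0.4898, 0.1436, 0.1835], 0.79), ([0.2825, 0.1918, 0.1468], 0.71), ([0.7436, -0.0607, 0.0209], 0.46)]
top rest_hole [([0.2705, 0.1904, 0.0685], 0.84), ([0.4796, 0.145, 0.1076], 0.73), ([0.7015, -0.3386, 0.0106], 0.68)]
top rest_slot [([0.4833, 0.1502, 0.1333], 0.85), ([0.2739, 0.1897, 0.0962], 0.67), ([0.7017, -0.341, 0.0112], 0.35), ([0.5475, -0.1605, 0.1317], 0.25)]
top panel_face [([0.5463, -0.1579, 0.1318], 0.87), ([0.3171, -0.2817, 0.1793], 0.58)]
top stone_mid [([0.7451, -0.0598, 0.0163], 0.96), ([0.4808, 0.1452, 0.0439], 0.67)]
top jar_mid [([0.7504, 0.1546, 0.0402], 0.6)]
side rest [([0.4795, 0.1442, 0.0412], 0.97), ([0.2738, 0.1902, 0.0], 0.63), ([0.4816, 0.1462, 0.1074], 0.62), ([0.5489, -0.1561, 0.1282], 0.48)]
side rest_grip [([0.284, 0.1889, 0.1465], 0.86), ([0.4857, 0.1475, 0.184], 0.72), ([0.4811, 0.1458, 0.0362], 0.3)]
side rest_hole [([0.2693, 0.1931, 0.0665], 0.74), ([0.4802, 0.1462, 0.1073], 0.71)]
side rest_slot [([0.2756, 0.1877, 0.0857], 0.86), ([0.7464, 0.146, 0.0432], 0.63), ([0.4839, 0.1444, 0.1266], 0.58)]
side panel_face [([0.3247, -0.2795, 0.1761], 0.77), ([0.5515, -0.1579, 0.1307], 0.62), ([0.5648, -0.3517, 0.0881], 0.57)]
side stone_mid [([0.7417, -0.0574, 0.0133], 0.76)]
side jar_mid [([0.7459, 0.1476, 0.0442], 0.93)]
0.85
```

View pics/b1.png

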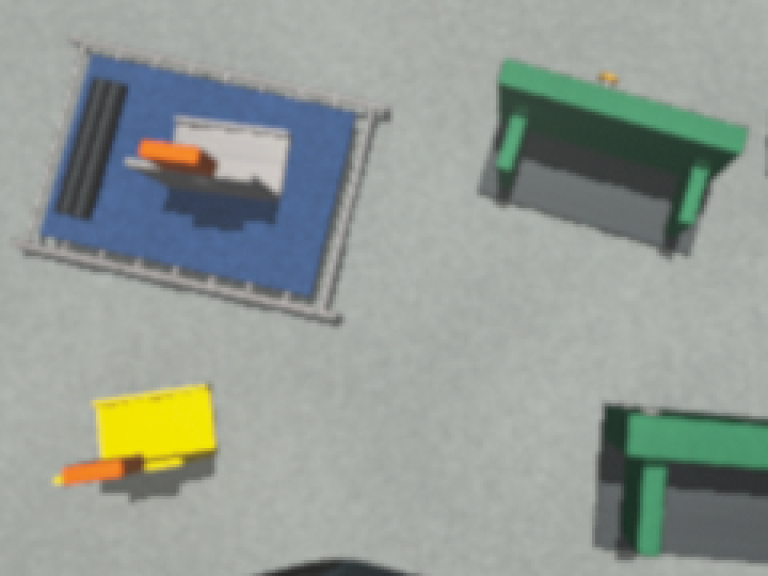

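View pics/b2.png

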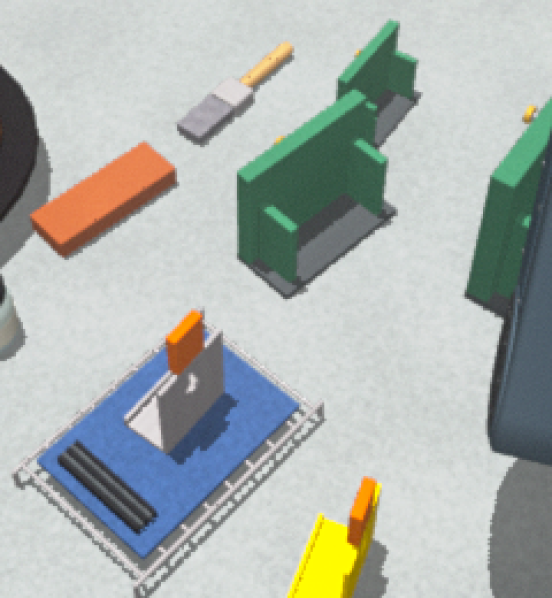

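Create h.py:
```python
from cell import arm
import cv2,numpy as np
from scipy.spatial.transform import Rotation as Ro
def pose():
    s=arm.read_state(); q=s["tcp_rot"]; return np.array(s["tool_pos"]),Ro.from_quat([q[1],q[2],q[3],q[0]]).as_matrix(),s
def cam(n):
    c=arm.camera_params(n)
    if n!="wrist": return c["K"],c["R"],c["t"]
    p,R,_=pose(); H=c["hand_eye"]; Rc=R@H[:3,:3]; tc=R@H[:3,3]+p
    return c["K"],Rc.T,-Rc.T@tc
def ray_plane(C,uv,z):
    K,R,t=C; d=R.T@np.linalg.inv(K)@np.array([uv[0],uv[1],1.]); o=-R.T@t
    return o+d*(z-o[2])/d[2]
def proj(C,X):
    K,R,t=C; x=K@(R@np.array(X)+t); return x[:2]/x[2]
def snap(n,f,crop=None,k=1):
    C=cam(n); im=arm.grab_frame(n)[:,:,::-1].copy()
    cv2.imwrite("pics/"+f,im); np.savez("pics/"+f+".npz",K=C[0],R=C[1],t=C[2]); return C,im
def load(f):
    z=np.load("pics/"+f+".npz"); return (z["K"],z["R"],z["t"]),cv2.imread("pics/"+f)
def tri(obs):
    A=[];b=[]
    for C,uv in obs:
        K,R,t=C; d=R.T@np.linalg.inv(K)@np.array([uv[0],uv[1],1.]); d/=np.linalg.norm(d); o=-R.T@t
        P=np.eye(3)-np.outer(d,d); A.append(P); b.append(P@o)
    X=np.linalg.lstsq(np.vstack(A),np.hstack(b),rcond=None)[0]
    return X,[np.linalg.norm(proj(C,X)-uv) for C,uv in obs]
def pr():
    p,R,s=pose(); print("t",round(s["clock"],2),"tcp",p.round(4),"xang",round(np.arctan2(R[1,0],R[0,0]),4),"z",R[:,2].round(4),"F",np.round(s["force"],2),"T",np.round(s["wrist_torque"],2),"op",round(s["opening"],3))
```

```text
(no output)
```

move_arm --pt "0 0 -0.04 0 0 0 -1" --pt "0 0 -0.04 0 0 0 -1" --pt "0 0 -0.04 0 0 0 -1" --pt "0.042 -0.02 0 0 0 0.05 -1" --pt "0.042 -0.02 0 0 0 0.05 -1" --pt "0.042 -0.02 0 0 0 0.05 -1" --pt "0.042 -0.02 0 0 0 0.05 -1" --pt "0.042 -0.02 0 0 0 0.05 -1"

```text
clock: 1.65
tool_pos: [0.3818, -0.3534, 0.3442]
tcp_rot: [0.0, 0.998, 0.059, 0.001]
force: [0.1, -1.4, -0.8]
opening: 0.995
```

move_arm --pt "0.036 -0.032 0 0 0 0.06 -1" --pt "0.036 -0.032 0 0 0 0.06 -1" --pt "0.036 -0.032 0 0 0 0.06 -1" --pt "0.036 -0.032 0 0 0 0.06 -1" --pt "0.036 -0.032 0 0 0 0.06 -1" --pt "0 0 0 0 0 0 -1"

```text
clock: 2.25
tool_pos: [0.5712, -0.1839, 0.3445]
tcp_rot: [0.0, 0.995, -0.096, 0.001]
force: [0.1, -0.4, -0.4]
opening: 0.999
```

Run:
```python
from h import *
snap("wrist","c1.png"); pr()
```

```text
t 2.3 tcp [ 0.5697 -0.1854  0.3447] xang -0.1921 z [ 0.0023 -0.0014 -1.    ] F [-0.2  -0.07  0.32] T [ 0.09  0.03 -0.05] op 1.001
```

View pics/c1.png

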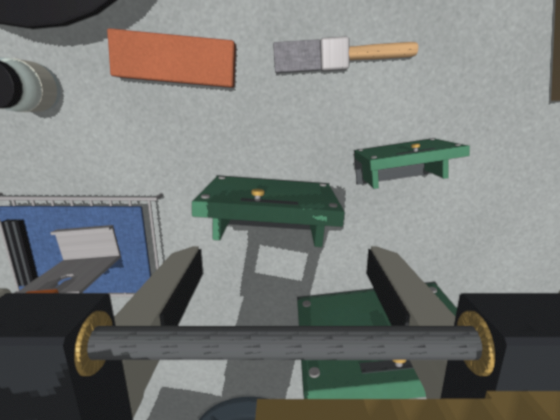

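move_arm --pt "0.01 -0.02 0.035 0 0 0 -1" --pt "0.01 -0.015 0.035 0 0 0 -1" --pt "0 0 0 0 0 0 -1"

```text
clock: 2.6
tool_pos: [0.5957, -0.1563, 0.2739]
tcp_rot: [0.001, 0.995, -0.096, 0.002]
force: [-0.8, -0.9, -0.3]
opening: 1.002
```

Run:
```python
from h import *
C,im=snap("wrist","c2.png"); pr()
x=[proj(C,(0.5463,-0.158,0.13))]; print(x)
cv2.imwrite("pics/c2z.png",cv2.resize(im[130:330,130:430],None,fx=2.6,fy=2.6,interpolation=3))
_,im=load("c1.png")
cv2.imwrite("pics/c1z.png",cv2.resize(im[150:260,170:370],None,fx=4,fy=4,interpolation=3))
for l in ("panel_face","groove"): print([(np.round(d["at"],4),round(d["p"],2)) for d in arm.spot_point("wrist",l)])
```

```text
t 2.65 tcp [ 0.596  -0.1572  0.2766] xang -0.1924 z [ 0.0069 -0.0045 -1.    ] F [-0.03 -0.31 -0.18] T [0.06 0.05 0.03] op 0.999
[array([295.20561418, 239.38396178])]
[(array([ 0.5674, -0.3522,  0.089 ]), 0.8), (array([ 0.5471, -0.1602,  0.131 ]), 0.58)]
[(array([ 0.5695, -0.3514,  0.0896]), 0.73), (array([ 0.5503, -0.162 ,  0.1256]), 0.57)]
```

View pics/c2z.png

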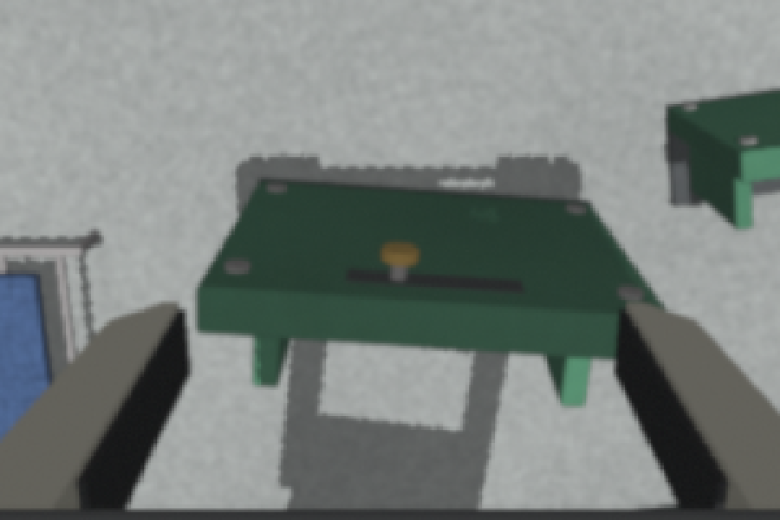

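View pics/c1z.png

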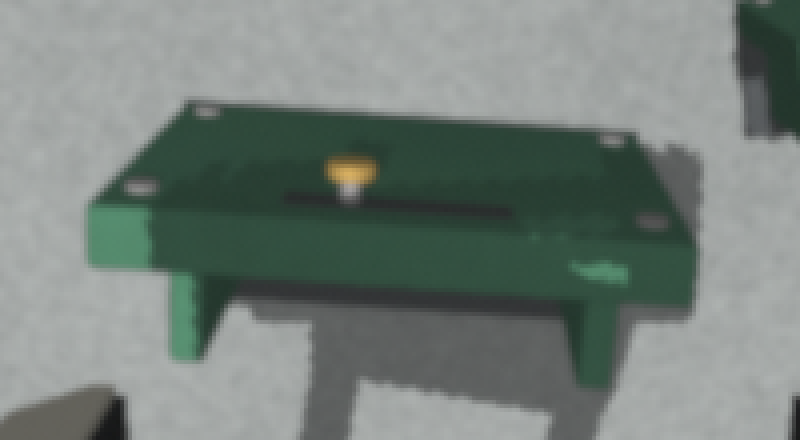

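```bash
cat > fitp.py <<'E'
from h import *
from scipy.optimize import least_squares
def cm(f,k,ox,oy,d): 
    C,_=load(f); return [(C,np.array([(u+.5)/k-.5+ox,(v+.5)/k-.5+oy]),n) for n,(u,v) in d.items()]
P={"tl":(0,.09,.02),"tr":(0,-.09,.02),"tbl":(-.02,.09,.02),"tbr":(-.02,-.09,.02),"fl":(0,.09,-.13),"fr":(0,-.09,-.13),"gl":(0,.035,0),"gr":(0,-.035,0)}
obs=cm("c1.png",4,170,150,{"tl":(88,205),"tr":(697,241),"tbl":(90,267),"tbr":(693,307),"fl":(185,102),"fr":(637,133),"gl":(284,198),"gr":(515,213),"s":(351,170),"b":(350,201)})
obs+=cm("c2.png",2.6,130,130,{"tl":(205,288),"tbl":(199,330),"fl":(261,181),"fr":(590,204),"gl":(347,275),"gr":(522,286),"s":(399,252),"b":(399,280)})
def X(n,p):
    q=np.array({"s":(.013,p[4],0),"b":(0,p[4],0)}.get(n,P.get(n)))
    return Ro.from_euler("z",p[3]).apply(q)+p[:3]
def r(p): return np.concatenate([proj(C,X(n,p))-uv for C,uv,n in obs])
s=least_squares(r,[.547,-.16,.13,-.2,.014],loss="soft_l1")
print(s.x.round(4)); e=r(s.x).reshape(-1,2)
for o,d in zip(obs,e): print(o[2],d.round(1),end="; ")
E
python3 fitp.py
python3 - <<'E'
from h import *
c=arm.camera_params("top");C=(c["K"],c["R"],c["t"])
for u,v in [(500,60),(747,128),(747,152)]: print(ray_plane(C,((u+.5)/3.2-.5+120,(v+.5)/3.2-.5+160),.15))
E
```

```text
[ 0.5462 -0.16    0.1262 -0.2611  0.0151]
tl [0.3 0.2]; tr [1.  1.2]; tbl [0.1 0.8]; tbr [-0.1  0.5]; fl [ 1.3 -0.1]; fr [-0.5 -0.4]; gl [0.5 0.3]; gr [-0.6  0.3]; s [ 0.3 -1.8]; b [0.1 0.6]; tl [-2.4 -0.6]; tbl [-0.   1.7]; fl [ 0.1 -0.9]; fr [-0.6 -1.4]; gl [0.4 0.2]; gr [-0.1  0.2]; s [ 0.3 -1.5]; b [-0.6 -0.6]; [ 0.57014949 -0.07078042  0.15      ]
[ 0.52542527 -0.24532648  0.15      ]
[ 0.50832487 -0.24519428  0.15      ]
```

move_arm --pt "-0.02 -0.035 -0.025 0 0 0 -1" --pt "-0.021 -0.039 -0.025 0 0 0 -1" --pt "-0.021 -0.04 -0.013 0 0 0 -1" --pt "-0.022 -0.04 0 0 0 0 -1" --pt "-0.022 -0.04 0 0 0 0 -1" --pt "-0.022 -0.04 0 0 0 0 -1" --pt "-0.022 -0.039 0 0 0 0 -1" --pt "0 0 0 0 0 0 -1"

```text
clock: 3.55
tool_pos: [0.4989, 0.14, 0.358]
tcp_rot: [0.001, 0.995, -0.102, 0.018]
force: [0.4, 0.0, 0.7]
opening: 0.996
```

Run:
```python
from h import *
C,im=snap("wrist","d1.png"); pr()
for l in ("rest_grip","rest_hole","rest"): print([(np.round(d["at"],4),round(d["p"],2)) for d in arm.spot_point("wrist",l)])
```

```text
t 3.6 tcp [0.4997 0.1382 0.3582] xang -0.2062 z [ 0.0373 -0.007  -0.9993] F [ 1.04 -1.43 -0.09] T [-0.02  0.03  0.01] op 1.0
[(array([0.4878, 0.1484, 0.185 ]), 0.82)]
[(array([0.2691, 0.191 , 0.0714]), 0.64)]
[(array([0.486 , 0.1446, 0.0421]), 0.59), (array([ 0.2771,  0.1893, -0.0004]), 0.59)]
```

View pics/d1.png

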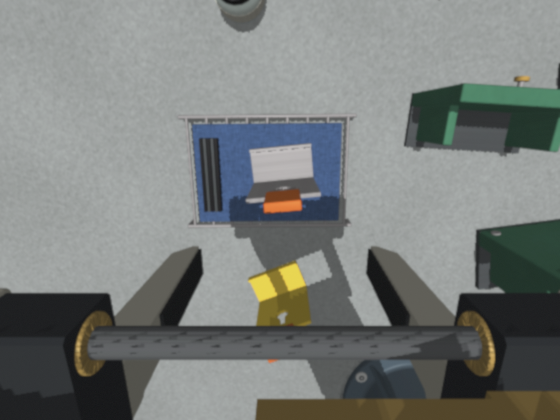

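Run:
```python
from h import *
C,im=load("d1.png")
cv2.imwrite("pics/d1z.png",cv2.resize(im[130:225,230:340],None,fx=6,fy=6,interpolation=3))
```

```text
(no output)
```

View pics/d1z.png

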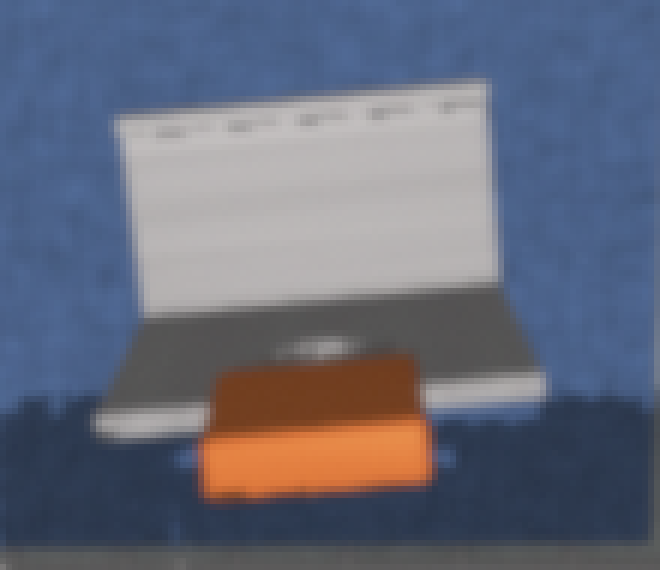

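```bash
cat > fitr.py <<'E'
from h import *
from scipy.optimize import least_squares
def cm(f,k,ox,oy,d):
    C,_=load(f); return [(C,np.array([(u+.5)/k-.5+ox,(v+.5)/k-.5+oy]),np.array(q)/1000) for q,(u,v) in d.items()]
o=cm("d1.png",6,230,130,{(55,45,13):(117,118),(55,-45,13):(488,82),(5,45,5):(145,316),(5,-45,5):(500,286),(5,45,110):(97,410),(5,-45,110):(545,375),(0,45,110):(97,437),(0,-45,110):(545,402),(12,20,165):(203,438),(12,-20,165):(432,420),(0,20,165):(203,500),(0,-20,165):(432,483)})
def fit(obs):
    r=lambda p: np.concatenate([proj(C,Ro.from_euler("z",p[3]).apply(q)+p[:3])-uv for C,uv,q in obs])
    s=least_squares(r,[.48,.146,.042,-.1],loss="soft_l1"); print(s.x.round(4)); print(r(s.x).reshape(-1,2).round(1).tolist())
    print("grip",(Ro.from_euler("z",s.x[3]).apply([.006,0,.1455])+s.x[:3]).round(4))
    return s.x
if __name__=="__main__": fit(o)
E
python3 fitr.py
```

```text
[ 0.4826  0.1456  0.0369 -0.1206]
[[0.3, -0.2], [0.3, 0.5], [-0.1, -0.4], [-0.1, -0.4], [-0.1, 0.4], [-0.2, 0.1], [0.3, -0.1], [-0.0, -0.4], [-0.8, -0.2], [-0.4, -0.3], [0.4, 0.6], [0.4, 0.3]]
grip [0.4886 0.1449 0.1824]
```

move_arm --pt "0 0 0 0 0 -0.14 -1" --pt "0 0 0 0 0 -0.14 -1" --pt "0 0 0 0 0 -0.14 -1" --pt "0 0 0 0 0 -0.14 -1" --pt "0 0 0 0 0 -0.14 -1" --pt "0 0 0 0 0 -0.14 -1" --pt "0 0 0 0 0 -0.14 -1" --pt "0 0 0 0 0 -0.14 -1"

```text
clock: 4.55
tool_pos: [0.5049, 0.122, 0.3582]
tcp_rot: [0.013, 0.893, 0.45, 0.014]
force: [0.5, 0.2, 0.4]
opening: 1.001
```

move_arm --pt "0 0 0 0 0 -0.14 -1" --pt "0 0 0 0 0 -0.14 -1" --pt "0 0 0 0 0 -0.14 -1" --pt "0 0 0 0 0 -0.13 -1" --pt "0 0 0 0 0 0 -1"

```text
clock: 5.05
tool_pos: [0.5074, 0.1132, 0.359]
tcp_rot: [0.017, 0.732, 0.681, 0.009]
force: [-0.4, 0.1, 0.8]
opening: 0.998
```

```bash
cat >> h.py <<'E'
def plan(target,xang):
    p,R,_=pose(); x=np.array([np.cos(xang),np.sin(xang),0]); z=np.array([0,0,-1.]); Rt=np.stack([x,np.cross(z,x),z],1)
    print("shift",(R.T@(np.array(target)-p)).round(4),"rot",Ro.from_matrix(R.T@Rt).as_rotvec().round(4))
E
python3 - <<'E'
from h import *
pr(); plan((.4886,.1452,.24),1.450)
E
```

```text
t 5.05 tcp [0.5074 0.1132 0.359 ] xang 1.4977 z [ 0.0362 -0.0117 -0.9993] F [-0.37  0.13  0.78] T [-0.01 -0.05 -0.02] op 0.998
shift [ 0.0316 -0.0255  0.1179] rot [0.0372 0.0082 0.0478]
```

move_arm --pt "0.008 -0.007 0.03 0.0372 0.0082 0.0478 -1" --pt "0.008 -0.007 0.03 0 0 0 -1" --pt "0.008 -0.007 0.03 0 0 0 -1" --pt "0.008 -0.007 0.025 0 0 0 -1" --pt "0 0 0 0 0 0 -1"

```text
clock: 5.55
tool_pos: [0.4865, 0.143, 0.2415]
tcp_rot: [0.001, 0.759, 0.651, 0.001]
force: [0.4, -0.8, 0.7]
opening: 1.0
```

Run:
```python
from h import *
C,im=snap("wrist","e1.png");pr(); plan((.4886,.1452,.168),1.450)
```

```text
t 5.6 tcp [0.4876 0.1428 0.2433] xang 1.4186 z [ 4.8e-03  3.0e-04 -1.0e+00] F [0.99 0.23 0.76] T [-0.02 -0.07  0.02] op 0.999
shift [0.0024 0.0002 0.0753] rot [ 0.0047 -0.001  -0.0314]
```

View pics/e1.png

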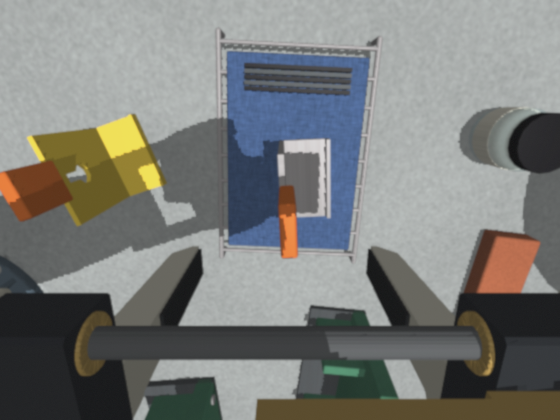

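Run:
```python
from h import *
C,im=load("e1.png")
for p in ([.4826,.1456,.0395,-.1206],):
    for q in [(0,20,165),(12,20,165),(12,-20,165),(0,-20,165),(0,45,110),(55,45,13),(55,-45,13)]:
        uv=proj(C,Ro.from_euler("z",p[3]).apply(np.array(q)/1000)+p[:3])
        cv2.circle(im,tuple(int(v*16) for v in uv),16,(0,255,0),-1,shift=4)
cv2.imwrite("pics/e1z.png",cv2.resize(im[120:270,230:370],None,fx=4,fy=4,interpolation=0))
```

```text
(no output)
```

View pics/e1z.png

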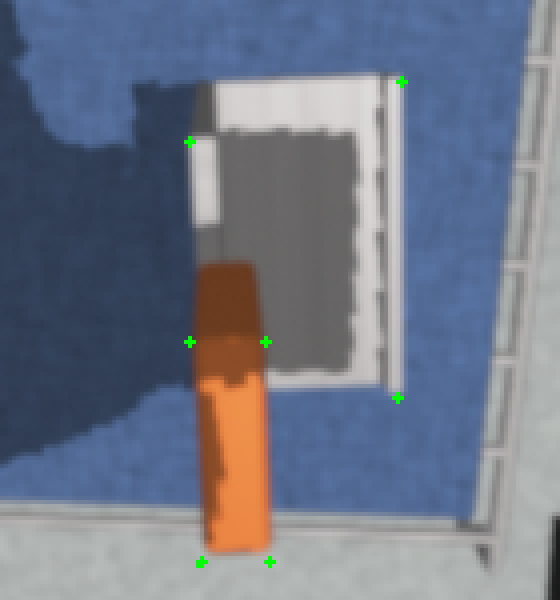

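move_arm --pt "0.002 0 0.03 0 0 -0.03 -1" --pt "0 0 0.03 0 0 0 -1" --pt "0 0 0.015 0 0 0 -1" --pt "0 0 0 0 0 0 -1"

```text
clock: 6.0
tool_pos: [0.4946, 0.1422, 0.1733]
tcp_rot: [0.005, 0.752, 0.659, 0.007]
force: [-0.3, 0.7, 1.2]
opening: 1.004
```

Run:
```python
from h import *
C,im=snap("side","f1.png");pr(); plan((.4886,.1452,.168),1.450)
cv2.imwrite("pics/f1z.png",cv2.resize(im[180:360,140:340],None,fx=3,fy=3,interpolation=3))
```

```text
t 6.05 tcp [0.4951 0.1424 0.1744] xang 1.4386 z [ 0.0177  0.0022 -0.9998] F [-0.11  0.04 -0.13] T [-0.08 -0.04 -0.01] op 0.999
shift [ 0.0019 -0.007   0.0063] rot [ 0.0172 -0.0044 -0.0115]
```

View pics/f1z.png

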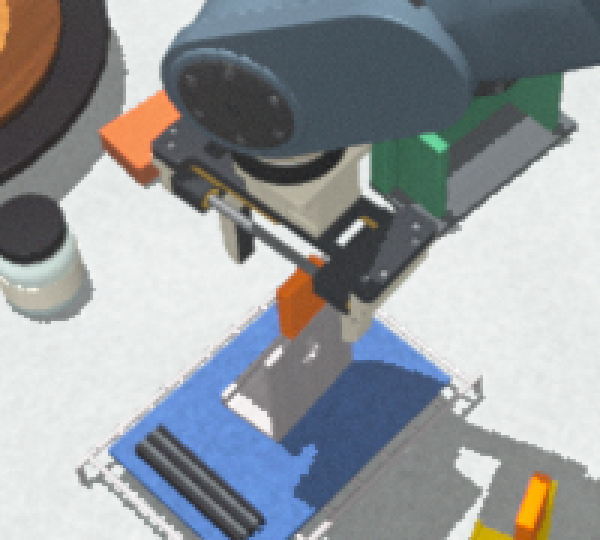

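move_arm --pt "0.002 -0.007 0.003 0.017 -0.004 -0.012 -1" --pt "0 0 0.002 0 0 0 -1" --pt "0 0 0 0 0 0 -1"

```text
clock: 6.35
tool_pos: [0.4903, 0.1451, 0.1731]
tcp_rot: [0.001, 0.749, 0.663, 0.002]
force: [0.8, -0.9, -0.5]
opening: 0.998
```

Run:
```python
from h import *
pr(); plan((.4886,.1452,.168),1.450)
```

```text
t 6.35 tcp [0.4903 0.1451 0.1731] xang 1.4491 z [ 0.0045  0.0012 -1.    ] F [ 0.75 -0.91 -0.52] T [-0.06 -0.07  0.02] op 0.998
shift [-0.0002 -0.0018  0.005 ] rot [ 0.0043 -0.0018 -0.0009]
```

move_arm --grip_force 40 --pt "0 -0.002 0.006 0.004 -0.002 0 -1" --pt "0 0 0 0 0 0 0" --pt "0 0 0 0 0 0 1" --pt "0 0 0 0 0 0 1" --pt "0 0 0 0 0 0 1" --pt "0 0 0 0 0 0 1" --pt "0 0 0 0 0 0 1" --pt "0 0 0 0 0 0 1"

```text
clock: 7.15
tool_pos: [0.4887, 0.1456, 0.1677]
tcp_rot: [0.001, 0.749, 0.663, 0.001]
force: [0.8, -0.8, 1.1]
opening: 0.45
```

Run:
```python
from h import *
C,im=snap("side","f2.png");pr()
cv2.imwrite("pics/f2z.png",cv2.resize(im[180:360,140:340],None,fx=3,fy=3,interpolation=3))
```

```text
t 7.2 tcp [0.4887 0.1456 0.1677] xang 1.449 z [ 1.6e-03 -1.0e-04 -1.0e+00] F [0.03 0.12 0.04] T [ 0.03 -0.09 -0.03] op 0.406
```

View pics/f2z.png

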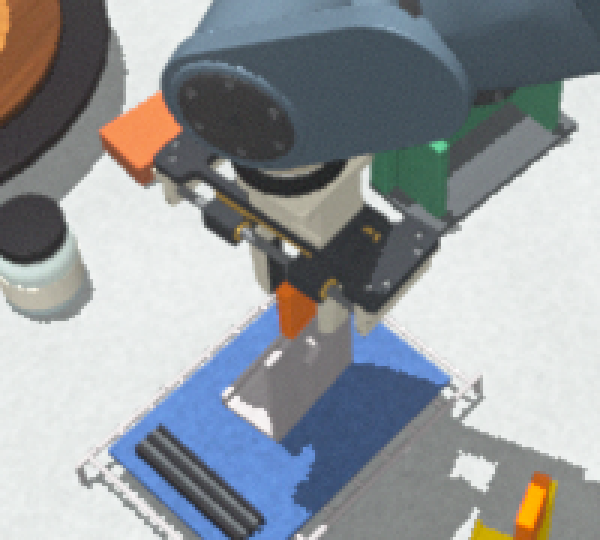

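move_arm --pt "0 0 0 0 0 0 1" --pt "0 0 0 0 0 0 1" --pt "0 0 0 0 0 0 1" --pt "0 0 0 0 0 0 1" --pt "0 0 0 0 0 0 1" --pt "0 0 0 0 0 0 1" --pt "0 0 0 0 0 0 1"

```text
clock: 7.9
tool_pos: [0.4888, 0.1455, 0.1677]
tcp_rot: [0.001, 0.749, 0.663, 0.001]
force: [0.9, 0.4, 0.5]
opening: 0.127
```

Run:
```python
from h import *
pr()
```

```text
t 7.9 tcp [0.4888 0.1455 0.1677] xang 1.449 z [ 1.7e-03 -1.0e-04 -1.0e+00] F [0.88 0.37 0.47] T [-0.08 -0.03  0.1 ] op 0.127
```

move_arm --pt "0 0 -0.01 0 0 0 1" --pt "0 0 -0.015 0 0 0 1" --pt "0 0 -0.015 0 0 0 1" --pt "0 0 -0.015 0 0 0 1" --pt "0 0 -0.015 0 0 0 1" --pt "0 0 -0.015 0 0 0 1" --pt "0 0 -0.005 0 0 0 1" --pt "0 0 0 0 0 0 1"

```text
clock: 8.7
tool_pos: [0.487, 0.1454, 0.2632]
tcp_rot: [-0.0, 0.749, 0.663, -0.001]
force: [0.3, 0.1, -2.9]
opening: 0.128
```

Run:
```python
from h import *
pr(); plan((.61,.13,.25),1.315)
C,im=snap("wrist","g1.png")
```

```text
t 8.7 tcp [0.487  0.1454 0.2632] xang 1.449 z [-2.e-03 -6.e-04 -1.e+00] F [ 0.27  0.13 -2.93] T [ 0.02 -0.03 -0.02] op 0.128
shift [-0.0003  0.124   0.013 ] rot [-0.0018  0.001   0.134 ]
```

View pics/g1.png

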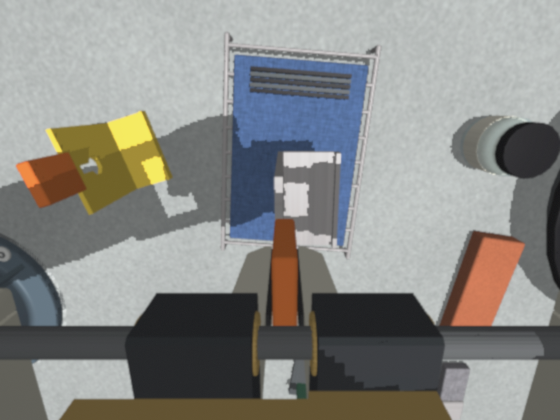

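move_arm --pt "0 0.017 0 0 0 0.02 1" --pt "0 0.018 0.001 0 0 0.02 1" --pt "0 0.018 0.001 0 0 0.02 1" --pt "0 0.018 0.001 0 0 0.02 1" --pt "0 0.018 0 0 0 0.02 1" --pt "0 0.018 0 0 0 0.02 1" --pt "0 0.015 0 0 0 0.014 1" --pt "0 0 0 0 0 0 1"

```text
clock: 9.55
tool_pos: [0.6079, 0.122, 0.2508]
tcp_rot: [-0.004, 0.793, 0.609, -0.007]
force: [-0.4, -0.4, -2.7]
opening: 0.128
```

Run:
```python
from h import *
pr(); plan((.604,-.16,.25),1.315)
_,im=load("g1.png")
cv2.imwrite("pics/g1z.png",cv2.resize(im[140:300,240:360],None,fx=5,fy=5,interpolation=3)[:600])
```

```text
t 9.55 tcp [0.6079 0.122  0.2508] xang 1.3102 z [-0.0147 -0.0024 -0.9999] F [-0.45 -0.35 -2.75] T [-0.03 -0.06  0.03] op 0.128
shift [-0.2735  0.0689  0.0016] rot [-0.0136  0.0061 -0.0048]
```

View pics/g1z.png

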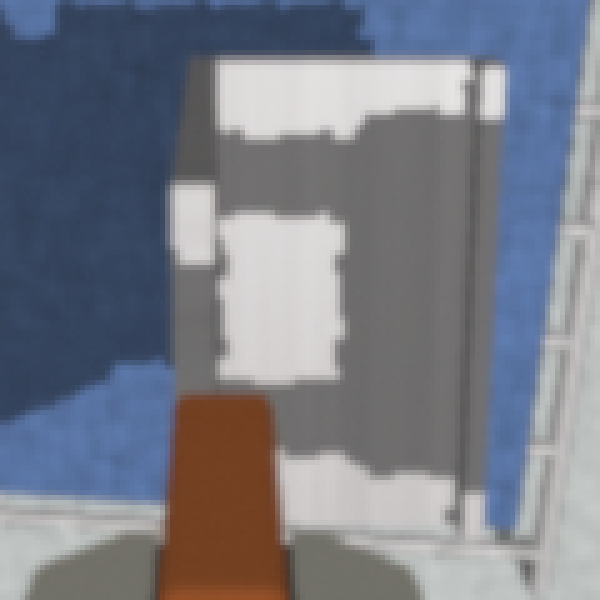

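Run:
```python
from fitr import *
o2=cm("g1.png",5,240,140,{(0,45,110):(170,182),(5,45,110):(216,181),(5,45,5):(217,60),(55,45,13):(507,62),(0,20,110):(178,396),(12,20,110):(271,395),(0,45,0):(193,56)})
r=lambda p: np.concatenate([proj(C,Ro.from_euler("zyx",p[3:]).apply(q)+p[:3])-uv for C,uv,q in o2])
for z0 in (None,):
    s=least_squares(r,[.48,.146,.136,-.12,0,0],loss="soft_l1"); print(s.x.round(4)); print(r(s.x).reshape(-1,2).round(1).tolist())
r4=lambda p: r(np.r_[p,0,0])
s=least_squares(r4,[.48,.146,.136,-.12],loss="soft_l1"); print(s.x.round(4)); print(r4(s.x).reshape(-1,2).round(1).tolist())
p=s.x; tcp=np.array([.487,.1454,.2632])
print("grip rel", Ro.from_euler("z",-p[3]).apply(tcp-p[:3]))
```

```text
[ 0.4808  0.1468  0.1398 -0.1129  0.0039 -0.0038]
[[0.1, 0.4], [-0.3, 0.5], [-0.0, -0.1], [0.8, 0.2], [-0.7, -0.5], [1.1, -0.5], [-0.8, 0.0]]
[ 0.481   0.1467  0.138  -0.1131]
[[0.0, 0.7], [-0.4, 0.8], [0.3, -0.2], [0.8, 0.1], [-0.8, -0.7], [0.9, -0.6], [-0.5, -0.2]]
grip rel [ 0.00608359 -0.00062835  0.12524544]
```

move_arm --pt "-0.02 0.007 0 -0.0136 0.006 -0.005 1" --pt "-0.028 0.0075 0 0 0 0 1" --pt "-0.028 0.0075 0 0 0 0 1" --pt "-0.028 0.0075 0 0 0 0 1" --pt "-0.028 0.0075 0 0 0 0 1" --pt "-0.028 0.0075 0 0 0 0 1" --pt "-0.028 0.0075 0 0 0 0 1" --pt "0 0 0 0 0 0 1"

```text
clock: 10.35
tool_pos: [0.6043, -0.0768, 0.2441]
tcp_rot: [-0.004, 0.789, 0.614, -0.004]
force: [0.0, 0.9, -2.4]
opening: 0.127
```

Run:
```python
from h import *
pr(); plan((.604,-.16,.25),1.315)
```

```text
t 10.35 tcp [ 0.6043 -0.0768  0.2441] xang 1.3223 z [-0.0118  0.0014 -0.9999] F [ 0.05  0.91 -2.39] T [-0.02 -0.04 -0.04] op 0.127
shift [-0.0807  0.0201 -0.006 ] rot [-0.0118  0.0016  0.0073]
```

move_arm --pt "-0.02 0.005 -0.006 -0.012 0.0016 0.007 1" --pt "-0.02 0.005 0 0 0 0 1" --pt "-0.02 0.005 0 0 0 0 1" --pt "-0.02 0.005 0 0 0 0 1" --pt "0 0 0 0 0 0 1"

```text
clock: 10.85
tool_pos: [0.6005, -0.1579, 0.2473]
tcp_rot: [-0.003, 0.791, 0.612, -0.001]
force: [-0.7, 0.1, -3.3]
opening: 0.124
```

Run:
```python
from h import *
C,im=snap("wrist","h1.png")
_,im2=snap("top","h2.png");pr(); plan((.604,-.16,.25),1.315)
cv2.imwrite("pics/h2z.png",cv2.resize(im2[150:260,250:380],None,fx=5,fy=5,interpolation=3))
```

```text
t 10.95 tcp [ 0.6007 -0.156   0.2474] xang 1.3192 z [-0.0049  0.0036 -1.    ] F [ 0.22 -0.16 -2.16] T [-0.04 -0.   -0.02] op 0.128
shift [-0.0031  0.0042 -0.0026] rot [-0.0057 -0.0023  0.0042]
```

View pics/h1.png

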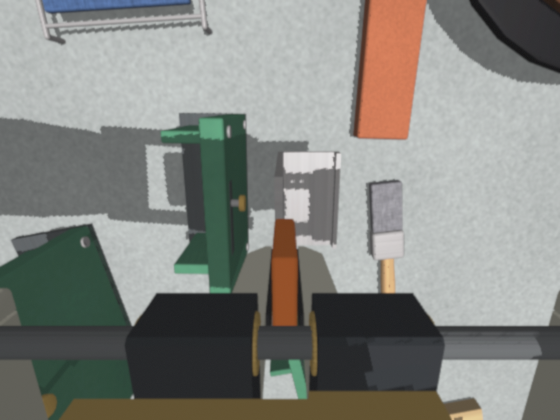

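View pics/h2z.png

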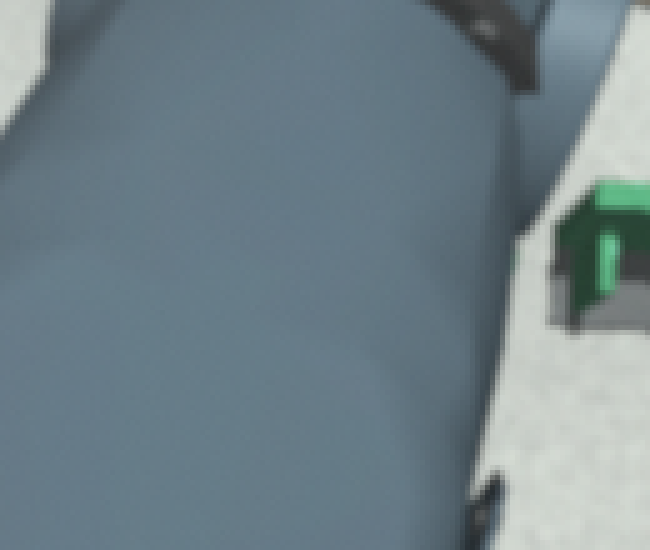

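Run:
```python
from h import *
_,im=load("h1.png")
cv2.imwrite("pics/h1z.png",cv2.resize(im[105:305,160:360],None,fx=3,fy=3,interpolation=3))
cv2.imwrite("pics/h1zz.png",cv2.resize(im[180:230,190:300],None,fx=7,fy=7,interpolation=3))
```

View pics/h1z.png

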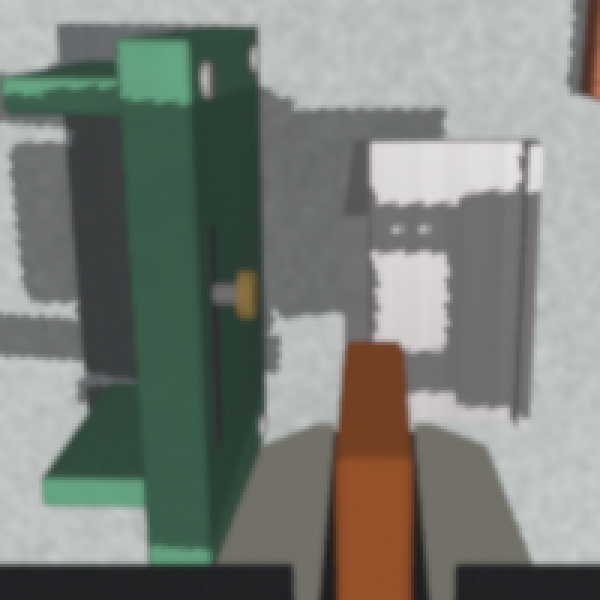

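View pics/h1zz.png

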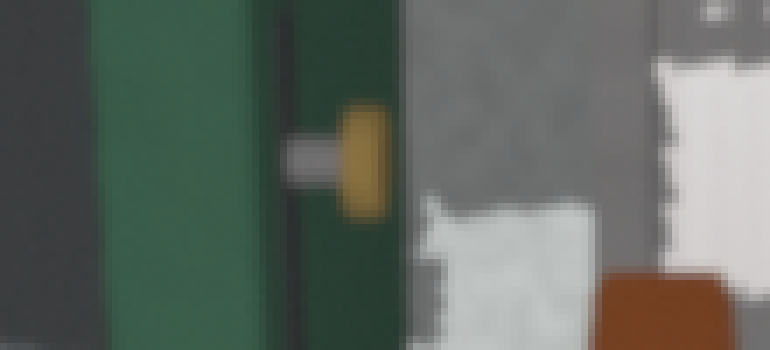

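```bash
cat > fitp2.py <<'E'
from fitp import *
obs+=cm("h1.png",3,160,105,{"tl":(190,39),"tbl":(118,41),"fl":(257,27),"gl":(212,228),"gr":(220,443)})
obs+=cm("h1.png",7,190,180,{"b":(287,162),"s":(388,162)})
s=least_squares(r,[.547,-.16,.13,-.2,.014],loss="soft_l1")
print("\n3view",s.x.round(4)); e=r(s.x).reshape(-1,2)
for o,d in zip(obs,e): print(o[2],d.round(1),end="; ")
obs[:]=obs[-7:]
s=least_squares(r,[.547,-.16,.13,-.2,.014],loss="soft_l1")
print("\nh1 only",s.x.round(4)); e=r(s.x).reshape(-1,2)
for o,d in zip(obs,e): print(o[2],d.round(1),end="; ")
E
python3 fitp2.py
python3 - <<'E'
from fitr import *
o2=cm("h1.png",3,160,105,{(0,45,110):(345,215),(5,45,5):(371,141),(55,45,13):(541,142),(0,20,110):(347,343),(12,20,110):(403,343),(0,45,0):(355,140),(12,20,165):(413,457),(0,20,165):(338,457)})
p=fit(o2)
print("grip rel", Ro.from_euler("z",-p[3]).apply(np.array([ .6008,-.1565,.2474])-p[:3]))
E
```

```text
[ 0.5462 -0.16    0.1262 -0.2611  0.0151]
tl [0.3 0.2]; tr [1.  1.2]; tbl [0.1 0.8]; tbr [-0.1  0.5]; fl [ 1.3 -0.1]; fr [-0.5 -0.4]; gl [0.5 0.3]; gr [-0.6  0.3]; s [ 0.3 -1.8]; b [0.1 0.6]; tl [-2.4 -0.6]; tbl [-0.   1.7]; fl [ 0.1 -0.9]; fr [-0.6 -1.4]; gl [0.4 0.2]; gr [-0.1  0.2]; s [ 0.3 -1.5]; b [-0.6 -0.6]; 
3view [ 0.5473 -0.1603  0.1282 -0.2646  0.0149]
tl [-0.2 -0.5]; tr [1.3 1. ]; tbl [-0.5  0.2]; tbr [0.2 0.4]; fl [ 1.  -0.7]; fr [-0.3 -0.6]; gl [ 0.3 -0.2]; gr [-0.5 -0.1]; s [ 0.4 -2.4]; b [0.1 0.1]; tl [-2.9 -1.3]; tbl [-0.6  1.2]; fl [-0.1 -1.5]; fr [-0.3 -1.6]; gl [ 0.3 -0.3]; gr [ 0.2 -0. ]; s [ 0.5 -1.9]; b [-0.4 -0.9]; tl [-0.5  0.9]; tbl [-1.8 -0. ]; fl [-0.   0.3]; gl [-0.9  0.4]; gr [-0.8 -0.2]; b [-0.3 -0.3]; s [-0.6 -0.1]; 
h1 only [ 0.548  -0.1602  0.1285 -0.2646  0.0146]
tl [0.3 0.6]; tbl [-1.  -0.4]; fl [0.5 0. ]; gl [-0.2  0.2]; gr [-0.1 -0.3]; b [ 0.4 -0.1]; s [0.1 0.1]; [ 0.5947 -0.1574  0.1162 -0.2289]
[[-0.9, 0.8], [0.3, 0.7], [0.9, 0.3], [-0.2, -1.8], [0.8, -2.2], [0.2, 0.4], [0.5, -0.1], [-1.2, 0.4]]
grip [ 0.6006 -0.1587  0.2617]
grip rel [0.00571924 0.00220586 0.13121293]
```

```bash
cat >> h.py <<'E'
YAW=-0.262; PP=np.array([0.5476,-0.1602,0.130]); SY=0.0148
OFF=np.array([0.006,0.0006,0.127]) # TCP in rest frame
def rp():
    "rest slot in panel frame from tcp"
    p,R,_=pose(); ang=np.arctan2(R[1,0],R[0,0])-np.pi/2
    o=p-Ro.from_euler("z",ang).apply(OFF)+Ro.from_euler("z",ang).apply([0,0,.09075])
    return Ro.from_euler("z",-YAW).apply(o-PP), ang-YAW
def go(x,dy,z):
    "slot at panel x, dy from stud, z"
    t=PP+Ro.from_euler("z",YAW).apply(np.array([x,SY+dy,z-.09075])+OFF)
    pr(); q,a=rp(); print("slot rel panel (mm)",(q*1000).round(1),"dyaw",round(a,4)); print("target",t.round(4)); plan(t,YAW+np.pi/2)
E
python3 -c "
from h import *
go(.035,0,.02225)"
```

```text
t 10.95 tcp [ 0.6007 -0.156   0.2474] xang 1.3192 z [-0.0049  0.0036 -1.    ] F [ 0.22 -0.16 -2.16] T [-0.04 -0.   -0.02] op 0.128
slot rel panel (mm) [44.2 17.2 81.2] dyaw 0.0104
target [ 0.5912 -0.1559  0.1885]
shift [-0.0025 -0.0089  0.0589] rot [-0.0057 -0.0022  0.0104]
```

move_arm --pt "-0.001 -0.001 0.012 -0.006 -0.002 0.01 1" --pt "0 -0.001 0.012 0 0 0 1" --pt "0 -0.001 0.012 0 0 0 1" --pt "0 0 0.012 0 0 0 1" --pt "0 0 0.008 0 0 0 1" --pt "0 0 0 0 0 0 1" --pt "0 0 0 0 0 0 1"

```text
clock: 11.65
tool_pos: [0.5971, -0.1509, 0.187]
tcp_rot: [-0.001, 0.792, 0.611, 0.0]
force: [0.6, -0.5, -2.8]
opening: 0.128
```

Run:
```python
from h import *
C,im=snap("wrist","i1.png"); go(.035,0,.02225)
C2,im2=snap("side","i2.png")
cv2.imwrite("pics/i1z.png",cv2.resize(im[105:305,160:360],None,fx=3,fy=3,interpolation=3))
cv2.imwrite("pics/i2z.png",cv2.resize(im2[80:280,160:400],None,fx=3,fy=3,interpolation=3))
```

```text
t 11.7 tcp [ 0.597  -0.1509  0.1871] xang 1.3139 z [-0.0013  0.002  -1.    ] F [-0.91  0.14 -3.39] T [-0.07  0.05  0.02] op 0.129
slot rel panel (mm) [39.3 21.2 20.8] dyaw 0.0051
target [ 0.5912 -0.1559  0.1885]
shift [-0.0064 -0.0044 -0.0014] rot [-0.0018 -0.0016  0.0051]
```

View pics/i1z.png

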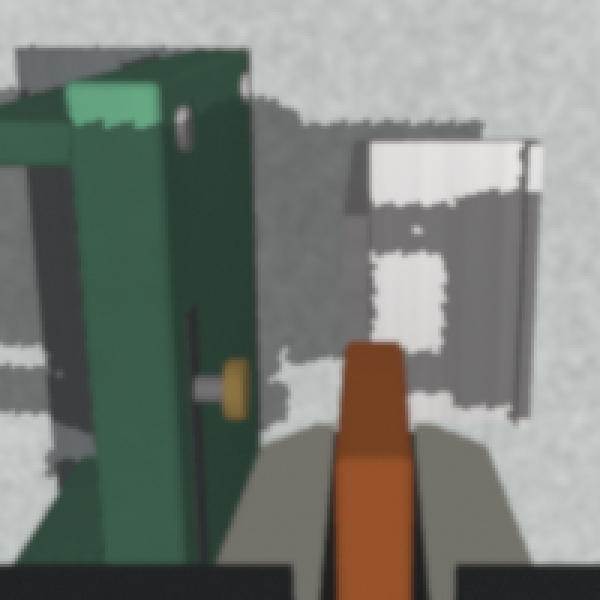

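View pics/i2z.png

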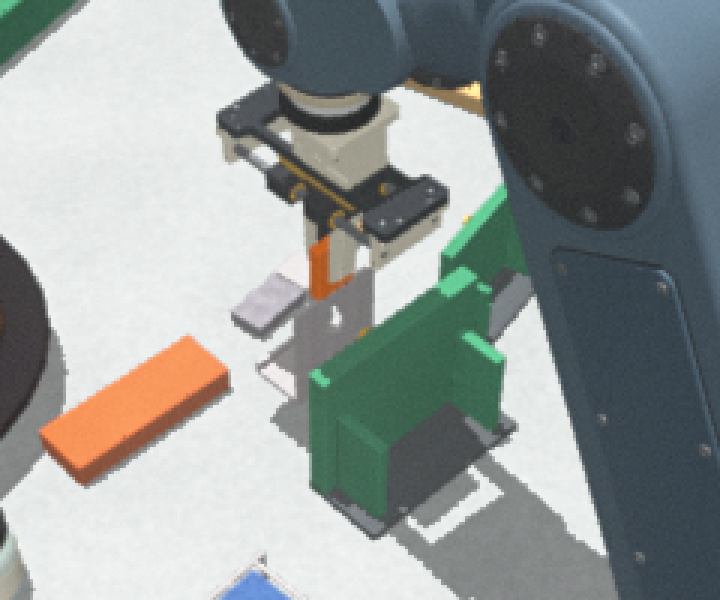

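Run:
```python
from h import *
C,im=load("i2.png"); 
q,a=rp(); ang=a+YAW; p,R,_=pose(); o=p-Ro.from_euler("z",ang).apply(OFF)
z=cv2.resize(im[160:230,240:320],None,fx=10,fy=10,interpolation=3)[:600]
W=lambda X,c: cv2.circle(z,tuple(int((v+.5)*10) for v in proj(C,X)-np.array([240,160])),3,c,-1)
a1=np.arange(8)*np.pi/4+np.pi/8; r8=.010/np.cos(np.pi/8)
K=[(0,r8*np.cos(t),.0685+r8*np.sin(t)) for t in a1]+[(0,.0045,.094),(0,-.0045,.094),(0,45e-3,.11),(0,-45e-3,.11),(0,-45e-3,0)]
for k in K: W(o+Ro.from_euler("z",ang).apply(k),(0,0,255)); 
for t in np.arange(24)*np.pi/12:
    for x in (.008,.013): W(PP+Ro.from_euler("z",YAW).apply((x,SY+.0075*np.cos(t),.0075*np.sin(t))),(255,0,0))
for k in [(-.02,.09,.02),(0,.09,.02),(0,-.09,.02),(0,.03,.02),(0,0,.02)]: W(PP+Ro.from_euler("z",YAW).apply(k),(0,255,255))
cv2.imwrite("pics/i2y.png",z)
```

```text
(no output)
```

View pics/i2y.png

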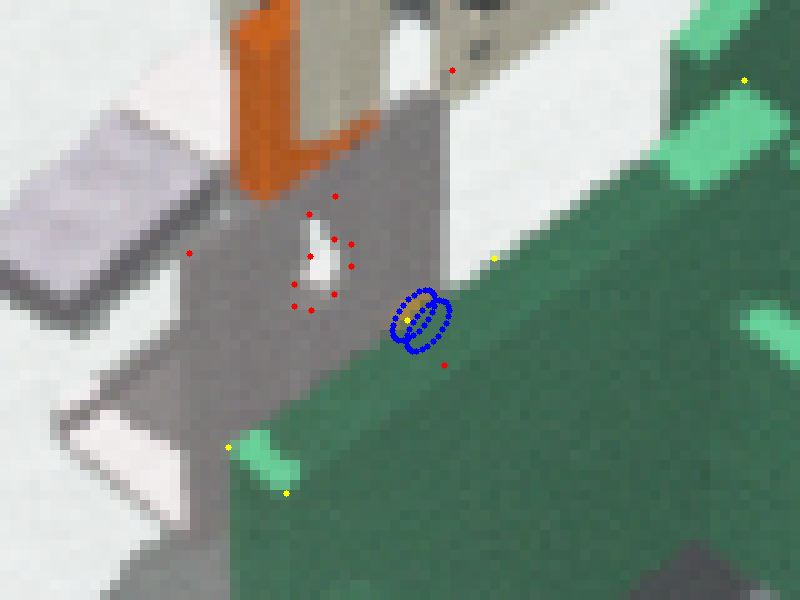

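move_arm --pt "-0.0064 -0.004 -0.0014 -0.002 -0.0016 0.005 1" --pt "0 0 0 0 0 0 1" --pt "0 0 0 0 0 0 1"

```text
clock: 12.05
tool_pos: [0.5915, -0.157, 0.1901]
tcp_rot: [0.001, 0.794, 0.608, 0.001]
force: [-1.1, -0.5, -2.7]
opening: 0.126
```

Run:
```python
from h import *
go(.02,0,.02225)
```

```text
t 12.05 tcp [ 0.5915 -0.157   0.1901] xang 1.3081 z [ 0.0026 -0.0011 -1.    ] F [-1.13 -0.53 -2.71] T [-0.05 -0.07  0.03] op 0.126
slot rel panel (mm) [35.6 13.8 23.8] dyaw -0.0007
target [ 0.5767 -0.1521  0.1885]
shift [ 0.0009 -0.0156  0.0015] rot [ 0.0028  0.0004 -0.0007]
```

move_arm --pt "0.0005 -0.004 0.001 0.002 0 0 1" --pt "0 -0.004 0 0 0 0 1" --pt "0 -0.004 0 0 0 0 1" --pt "0 -0.003 0 0 0 0 1" --pt "0 0 0 0 0 0 1" --pt "0 0 0 0 0 0 1"

```text
clock: 12.65
tool_pos: [0.5758, -0.1522, 0.1894]
tcp_rot: [0.001, 0.794, 0.608, 0.0]
force: [0.2, -0.0, -2.6]
opening: 0.129
```

Run:
```python
from h import *
go(.01,0,.02225)
C,im=snap("wrist","j1.png"); C2,im2=snap("side","j2.png")
cv2.imwrite("pics/j1z.png",cv2.resize(im[105:305,160:360],None,fx=3,fy=3,interpolation=3))
cv2.imwrite("pics/j2z.png",cv2.resize(im2[160:230,240:320],None,fx=8,fy=8,interpolation=3))
```

```text
t 12.65 tcp [ 0.5758 -0.1522  0.1894] xang 1.308 z [ 1.1e-03 -7.0e-04 -1.0e+00] F [ 0.2  -0.04 -2.6 ] T [-0.04 -0.03  0.01] op 0.129
slot rel panel (mm) [19.2 14.4 23.1] dyaw -0.0008
target [ 0.567  -0.1495  0.1885]
shift [ 0.0004 -0.0092  0.0009] rot [ 0.0012  0.0004 -0.0008]
```

View pics/j1z.png

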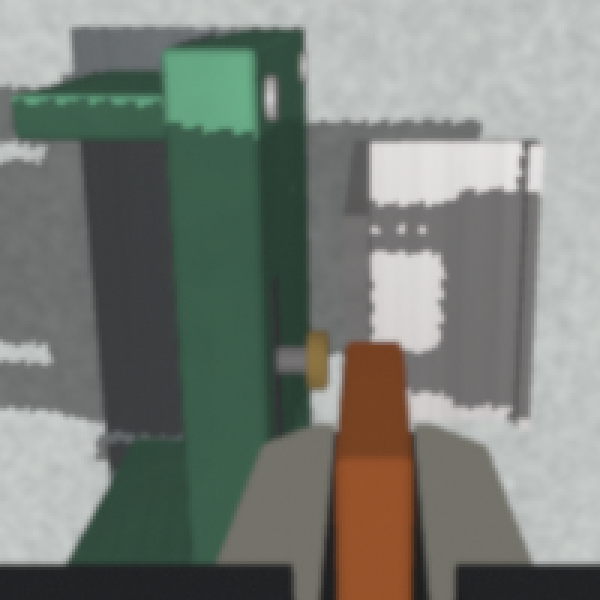

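View pics/j2z.png

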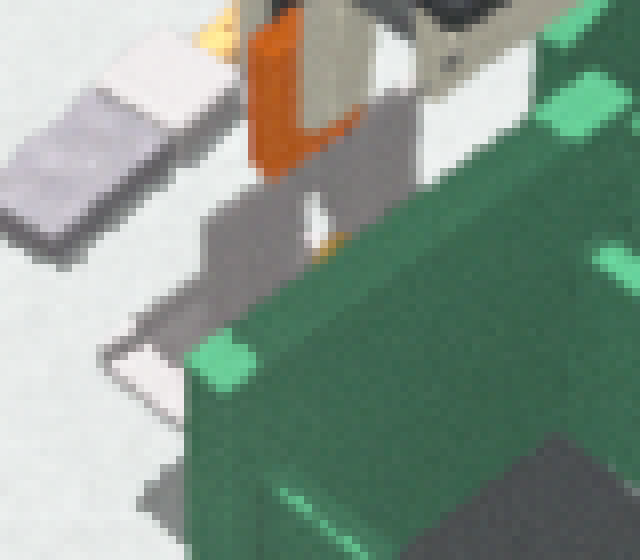

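Run:
```python
from h import *
C,im=load("j2.png"); 
q,a=rp(); ang=a+YAW; p,R,_=pose(); o=p-Ro.from_euler("z",ang).apply(OFF)
z=cv2.resize(im[165:215,255:310],None,fx=12,fy=12,interpolation=3)
W=lambda X,c: cv2.circle(z,tuple(int((v+.5)*12) for v in proj(C,X)-np.array([255,165])),2,c,-1)
def seg(A,B,c):
    for t in np.linspace(0,1,15): W(np.array(A)*(1-t)+np.array(B)*t,c)
a1=np.arange(8)*np.pi/4+np.pi/8; r8=.010/np.cos(np.pi/8)
T=lambda k:o+Ro.from_euler("z",ang).apply(k)
for x,c in ((0,(0,0,255)),(.005,(255,0,255))):
    K=[(x,r8*np.cos(t),.0685+r8*np.sin(t)) for t in a1]
    for i in range(8):
        if i!=1: seg(T(K[i]),T(K[(i+1)%8]),c)
    for y in(-.0045,.0045): seg(T((x,y,.078)),T((x,y,.094)),c)
    seg(T((x,.0045,.094)),T((x,-.0045,.094)),c)
seg(T((0,.045,.06)),T((0,.045,.11)),(255,255,0));seg(T((0,.045,.11)),T((0,-.045,.11)),(255,255,0));seg(T((0,-.045,.11)),T((0,-.045,.06)),(255,255,0))
for t in np.arange(24)*np.pi/12:
    for x in (.008,.013): W(PP+Ro.from_euler("z",YAW).apply((x,SY+.0075*np.cos(t),.0075*np.sin(t))),(255,0,0))
P=lambda k:PP+Ro.from_euler("z",YAW).apply(k)
seg(P((-.02,.09,.02)),P((-.02,-.09,.02)),(0,255,255));seg(P((0,.09,.02)),P((0,-.09,.02)),(0,255,255))
cv2.imwrite("pics/j2y.png",z)
```

```text
(no output)
```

View pics/j2y.png

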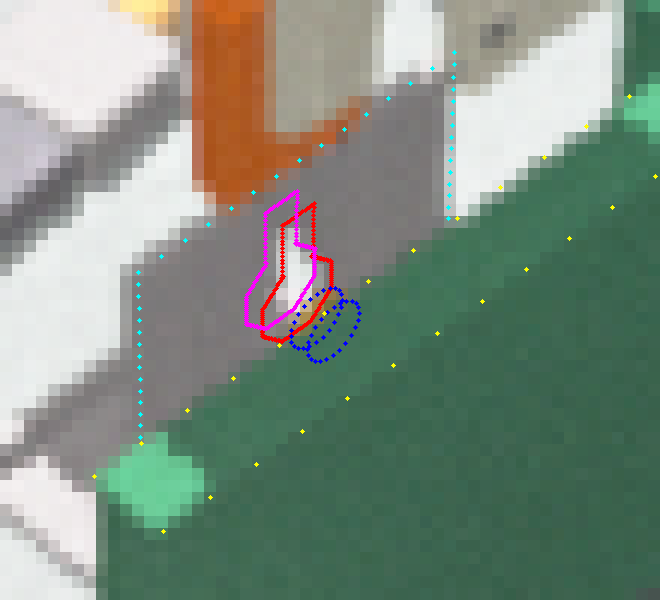

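move_arm --pt "0.0003 -0.003 0.001 0.001 0 0 1" --pt "0 -0.0025 0 0 0 0 1" --pt "0 -0.002 0 0 0 0 1" --pt "0 0 0 0 0 0 1"

```text
clock: 13.15
tool_pos: [0.5681, -0.1498, 0.1881]
tcp_rot: [0.0, 0.794, 0.608, -0.0]
force: [-0.3, -0.2, -3.1]
opening: 0.13
```

Run:
```python
from h import *
go(.005,0,.02225)
```

```text
t 13.15 tcp [ 0.5681 -0.1498  0.1881] xang 1.3081 z [-3.e-04 -3.e-04 -1.e+00] F [-0.3  -0.2  -3.09] T [ 0.   -0.03 -0.04] op 0.13
slot rel panel (mm) [11.1 14.8 21.8] dyaw -0.0007
target [ 0.5622 -0.1482  0.1885]
shift [ 0.     -0.0061 -0.0004] rot [-0.0002  0.0004 -0.0007]
```

move_arm --pt "0 -0.002 -0.0003 0 0 0 1" --pt "0 -0.0015 0 0 0 0 1" --pt "0 0 0 0 0 0 1"

```text
clock: 13.45
tool_pos: [0.5645, -0.1488, 0.1885]
tcp_rot: [0.0, 0.794, 0.608, -0.0]
force: [0.2, -0.2, -3.2]
opening: 0.127
```

Run:
```python
from h import *
go(.002,0,.02225)
```

```text
t 13.45 tcp [ 0.5645 -0.1488  0.1885] xang 1.3081 z [-1.e-04 -4.e-04 -1.e+00] F [ 0.15 -0.16 -3.21] T [ 0.01 -0.02 -0.04] op 0.127
slot rel panel (mm) [ 7.4 14.8 22.2] dyaw -0.0007
target [ 0.5593 -0.1474  0.1885]
shift [ 0.     -0.0054 -0.    ] rot [-0.      0.0004 -0.0007]
```

move_arm --pt "0 -0.0015 0 0 0 0 1" --pt "0 -0.001 0 0 0 0 1" --pt "0 -0.001 0 0 0 0 1" --pt "0 0 0 0 0 0 1"

```text
clock: 13.85
tool_pos: [0.5608, -0.1478, 0.1885]
tcp_rot: [0.0, 0.794, 0.608, -0.0]
force: [0.2, -0.5, -2.2]
opening: 0.128
```

Run:
```python
from h import *
go(.0,0,.02225)
```

```text
t 13.85 tcp [ 0.5608 -0.1478  0.1885] xang 1.308 z [ 0.e+00 -4.e-04 -1.e+00] F [ 0.17 -0.52 -2.2 ] T [-0.05 -0.04 -0.01] op 0.128
slot rel panel (mm) [ 3.6 14.8 22.3] dyaw -0.0008
target [ 0.5574 -0.1469  0.1885]
shift [ 0.     -0.0036  0.    ] rot [ 0.0001  0.0004 -0.0008]
```

move_arm --pt "0 -0.001 0 0 0 0 1" --pt "0 -0.001 0 0 0 0 1" --pt "0 0 0 0 0 0 1"

```text
clock: 14.15
tool_pos: [0.5588, -0.1473, 0.1885]
tcp_rot: [0.0, 0.794, 0.608, -0.0]
force: [-0.1, 0.9, -2.7]
opening: 0.13
```

move_arm --pt "0 -0.001 0 0 0 0 1" --pt "0 0 0 0 0 0 1"

```text
clock: 14.35
tool_pos: [0.5583, -0.1472, 0.1887]
tcp_rot: [0.001, 0.794, 0.608, 0.0]
force: [1.0, -0.1, -2.8]
opening: 0.125
```

Run:
```python
from h import *
go(.0,0,.02225)
C,im=snap("wrist","k1.png")
cv2.imwrite("pics/k1z.png",cv2.resize(im[105:305,160:360],None,fx=3,fy=3,interpolation=3))
```

```text
t 14.35 tcp [ 0.5583 -0.1472  0.1887] xang 1.3079 z [ 1.5e-03 -8.0e-04 -1.0e+00] F [ 1.05 -0.1  -2.82] T [-0.13 -0.23 -0.05] op 0.125
slot rel panel (mm) [ 0.9 14.8 22.4] dyaw -0.0009
target [ 0.5574 -0.1469  0.1885]
shift [ 0.     -0.0009  0.0002] rot [ 0.0017  0.0004 -0.0009]
```

View pics/k1z.png

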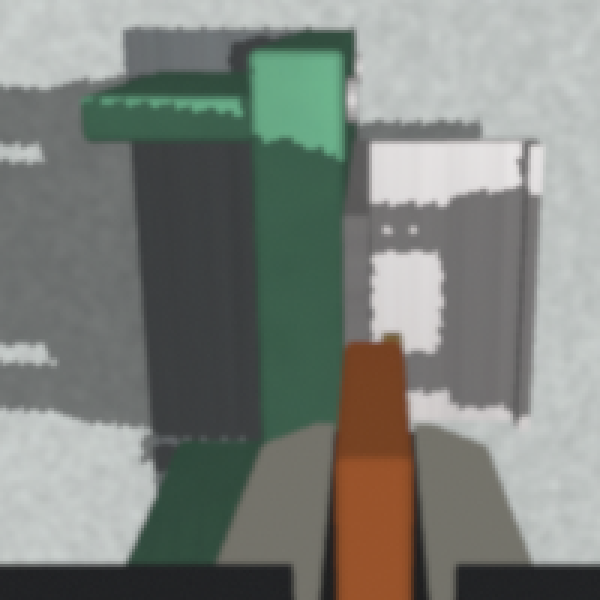

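move_arm --pt "0 0.0007 0.002 0.0015 0 0 1" --pt "0 0 0.002 0 0 0 1" --pt "0 0 0.002 0 0 0 1" --pt "0 0 0 0 0 0 1"

```text
clock: 14.8
tool_pos: [0.5586, -0.1473, 0.1819]
tcp_rot: [-0.0, 0.794, 0.608, -0.001]
force: [0.8, 0.3, -2.2]
opening: 0.127
```

Run:
```python
from h import *
go(.0015,0,.0)
```

```text
t 14.8 tcp [ 0.5586 -0.1473  0.1819] xang 1.3081 z [-0.0016 -0.     -1.    ] F [ 0.75  0.33 -2.22] T [-0.09 -0.18  0.01] op 0.127
slot rel panel (mm) [ 1.2 14.7 15.6] dyaw -0.0007
target [ 0.5588 -0.1473  0.1662]
shift [0.0001 0.0003 0.0156] rot [-0.0015  0.0004 -0.0007]
```

move_arm --pt "0 0.0003 0.0015 -0.001 0 0 1" --pt "0 0 0.0015 0 0 0 1" --pt "0 0 0.001 0 0 0 1"

```text
clock: 15.1
tool_pos: [0.5588, -0.1473, 0.1776]
tcp_rot: [-0.0, 0.794, 0.608, -0.0]
force: [0.4, 0.5, -2.5]
opening: 0.127
```

Run:
```python
from h import *
go(.0015,0,.0)
```

```text
t 15.1 tcp [ 0.5588 -0.1473  0.1776] xang 1.3081 z [-8.e-04 -2.e-04 -1.e+00] F [ 0.36  0.46 -2.48] T [-0.02 -0.06  0.05] op 0.127
slot rel panel (mm) [ 1.5 14.8 11.3] dyaw -0.0007
target [ 0.5588 -0.1473  0.1662]
shift [0.     0.     0.0113] rot [-0.0007  0.0004 -0.0007]
```

move_arm --pt "0 0 0.0015 -0.001 0 0 1" --pt "0 0 0.0015 0 0 0 1" --pt "0 0 0 0 0 0 1"

```text
clock: 15.4
tool_pos: [0.5587, -0.1473, 0.1741]
tcp_rot: [0.0, 0.794, 0.608, -0.0]
force: [-0.8, 0.3, -2.1]
opening: 0.123
```

Run:
```python
from h import *
go(.0015,0,.0)
```

```text
t 15.4 tcp [ 0.5587 -0.1473  0.1741] xang 1.3081 z [-1.e-04 -3.e-04 -1.e+00] F [-0.84  0.25 -2.13] T [-0.07 -0.07  0.03] op 0.123
slot rel panel (mm) [ 1.3 14.8  7.8] dyaw -0.0007
target [ 0.5588 -0.1473  0.1662]
shift [0.     0.0002 0.0078] rot [-0.0001  0.0004 -0.0007]
```

move_arm --pt "0 0 0.0015 0 0 0 1" --pt "0 0 0.0015 0 0 0 1" --pt "0 0 0 0 0 0 1"

```text
clock: 15.7
tool_pos: [0.5587, -0.1473, 0.1709]
tcp_rot: [0.0, 0.794, 0.608, -0.0]
force: [0.3, 0.0, -2.6]
opening: 0.129
```

Run:
```python
from h import *
go(.0015,0,.0)
```

```text
t 15.7 tcp [ 0.5587 -0.1473  0.1709] xang 1.3081 z [-1.e-04 -4.e-04 -1.e+00] F [ 0.28  0.05 -2.56] T [-0.04 -0.04  0.05] op 0.129
slot rel panel (mm) [ 1.3 14.8  4.6] dyaw -0.0007
target [ 0.5588 -0.1473  0.1662]
shift [0.     0.0002 0.0046] rot [ 0.      0.0004 -0.0007]
```

move_arm --pt "0 0 0.0015 0 0 0 1" --pt "0 0 0 0 0 0 1"

```text
clock: 15.9
tool_pos: [0.5587, -0.1472, 0.1692]
tcp_rot: [0.0, 0.794, 0.608, -0.0]
force: [-0.3, -0.6, -2.1]
opening: 0.124
```

move_arm --pt "0 0 0.001 0 0 0 1" --pt "0 0 0 0 0 0 1"

```text
clock: 16.1
tool_pos: [0.5589, -0.1473, 0.1687]
tcp_rot: [0.0, 0.794, 0.608, 0.0]
force: [-1.2, -0.7, 0.3]
opening: 0.125
```

move_arm --pt "0 0 0.0007 0 0 0 1" --pt "0 0 0 0 0 0 1"

```text
clock: 16.3
tool_pos: [0.5589, -0.1473, 0.1687]
tcp_rot: [0.001, 0.794, 0.608, 0.0]
force: [-1.9, 0.0, -0.3]
opening: 0.127
```

move_arm --pt "0 0 0.001 0 0 0 1" --pt "0 0 0.001 0 0 0 1"

```text
clock: 16.5
tool_pos: [0.5591, -0.1474, 0.1682]
tcp_rot: [0.001, 0.794, 0.608, 0.0]
force: [-6.1, 1.2, 13.4]
opening: 0.126
```

Run:
```python
from h import *
go(.0015,0,.0)
```

```text
t 16.5 tcp [ 0.5591 -0.1474  0.1682] xang 1.3082 z [ 0.0016 -0.001  -1.    ] F [-6.09  1.2  13.37] T [0.38 1.25 0.  ] op 0.126
slot rel panel (mm) [ 1.8 14.8  1.9] dyaw -0.0006
target [ 0.5588 -0.1473  0.1662]
shift [ 0.     -0.0003  0.0019] rot [ 0.0018  0.0006 -0.0006]
```

move_arm --pt "0 -0.0004 0.0006 0 0 0 1" --pt "0 -0.0002 0.0007 0 0 0 1"

```text
clock: 16.7
tool_pos: [0.5589, -0.1474, 0.1684]
tcp_rot: [0.002, 0.794, 0.608, 0.001]
force: [-3.2, 1.1, 7.6]
opening: 0.129
```

Run:
```python
from h import *
go(.0015,0,.0)
```

```text
t 16.7 tcp [ 0.5589 -0.1474  0.1684] xang 1.3082 z [ 0.0032 -0.0016 -1.    ] F [-3.21  1.12  7.55] T [ 0.25  0.63 -0.07] op 0.129
slot rel panel (mm) [ 1.6 14.7  2.1] dyaw -0.0006
target [ 0.5588 -0.1473  0.1662]
shift [ 0.0001 -0.0001  0.0021] rot [ 0.0035  0.0007 -0.0006]
```

move_arm --pt "0 -0.0002 0.0008 0 0 0 1" --pt "0 -0.0002 0.0009 0 0 0 1" --pt "0 -0.0002 0.0009 0 0 0 1"

```text
clock: 17.0
tool_pos: [0.5589, -0.1473, 0.1683]
tcp_rot: [0.003, 0.794, 0.609, 0.001]
force: [-3.7, 1.2, 9.7]
opening: 0.125
```

move_arm --pt "0 -0.0002 0.0009 0 0 0 1" --pt "0 -0.0002 0.0009 0 0 0 1"

```text
clock: 17.2
tool_pos: [0.5588, -0.1473, 0.1683]
tcp_rot: [0.003, 0.794, 0.609, 0.002]
force: [-4.3, 1.4, 9.8]
opening: 0.128
```

Run:
```python
from h import *
go(.0015,0,.0)
C,im=snap("wrist","l1.png")
C2,im2=snap("side","l2.png")
go(.0015,0,.0)
cv2.imwrite("pics/l1z.png",cv2.resize(im[105:305,160:360],None,fx=3,fy=3,interpolation=3))
cv2.imwrite("pics/l2z.png",cv2.resize(im2[130:260,220:340],None,fx=4.6,fy=4.6,interpolation=3))
```

```text
t 17.2 tcp [ 0.5588 -0.1473  0.1683] xang 1.3084 z [ 0.0068 -0.0029 -1.    ] F [-4.29  1.37  9.79] T [0.28 0.92 0.01] op 0.128
slot rel panel (mm) [ 1.5 14.8  2. ] dyaw -0.0004
target [ 0.5588 -0.1473  0.1662]
shift [ 0.    -0.     0.002] rot [ 0.0074  0.001  -0.0004]
t 17.3 tcp [ 0.5588 -0.1473  0.1683] xang 1.3084 z [ 0.0068 -0.0029 -1.    ] F [-4.22  1.21  9.29] T [ 0.29  0.89 -0.04] op 0.126
slot rel panel (mm) [ 1.5 14.8  2. ] dyaw -0.0004
target [ 0.5588 -0.1473  0.1662]
shift [ 0.    -0.     0.002] rot [ 0.0073  0.0011 -0.0004]
```

View pics/l1z.png

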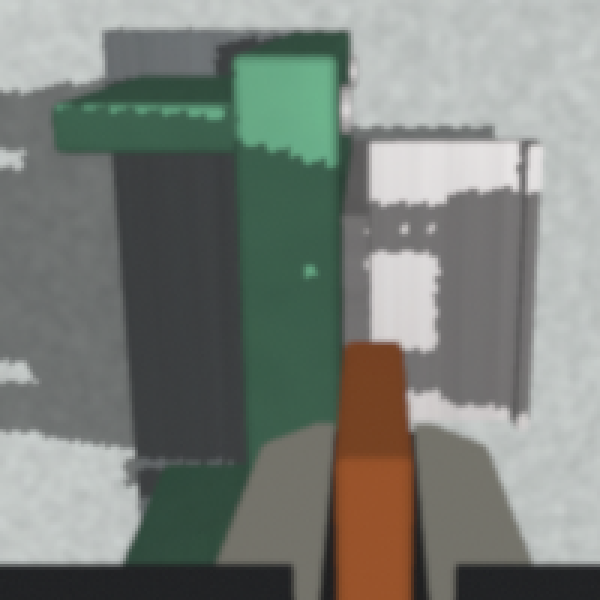

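View pics/l2z.png

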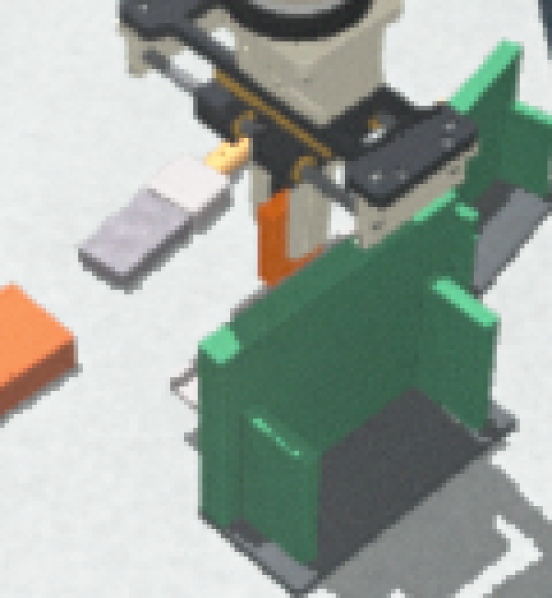

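move_arm --pt "0 0 0 0 0 0 1" --pt "0 0 0 0 0 0 1"

```text
clock: 17.5
tool_pos: [0.5588, -0.1473, 0.1687]
tcp_rot: [0.003, 0.794, 0.609, 0.002]
force: [-1.2, 0.1, 1.1]
opening: 0.127
```

Run:
```python
from h import *
go(.0015,0,.0)
```

```text
t 17.5 tcp [ 0.5588 -0.1473  0.1687] xang 1.3085 z [ 0.007 -0.003 -1.   ] F [-1.22  0.14  1.15] T [ 0.02  0.21 -0.03] op 0.127
slot rel panel (mm) [ 1.4 14.8  2.4] dyaw -0.0003
target [ 0.5588 -0.1473  0.1662]
shift [0.     0.0001 0.0024] rot [ 0.0075  0.0011 -0.0003]
```

move_arm --pt "0 0 0 0 0 0 0.5" --pt "0 0 0 0 0 0 0.3" --pt "0 0 0 0 0 0 0" --pt "0 0 0 0 0 0 -0.2" --pt "0 0 0 0 0 0 -0.2" --pt "0 0 0 0 0 0 -0.2" --pt "0 0 0 0 0 0 -0.2"

```text
clock: 18.2
tool_pos: [0.5594, -0.1475, 0.1682]
tcp_rot: [0.004, 0.794, 0.609, 0.002]
force: [-0.8, 0.6, 0.6]
opening: 0.591
```

Run:
```python
from h import *
pr()
C,im=snap("wrist","m1.png")
C2,im2=snap("side","m2.png")
cv2.imwrite("pics/m2z.png",cv2.resize(im2[130:260,220:340],None,fx=4.6,fy=4.6,interpolation=3))
```

```text
t 18.2 tcp [ 0.5594 -0.1475  0.1682] xang 1.3084 z [ 0.0084 -0.0035 -1.    ] F [-0.79  0.56  0.65] T [-0.01 -0.08 -0.04] op 0.591
```

View pics/m1.png

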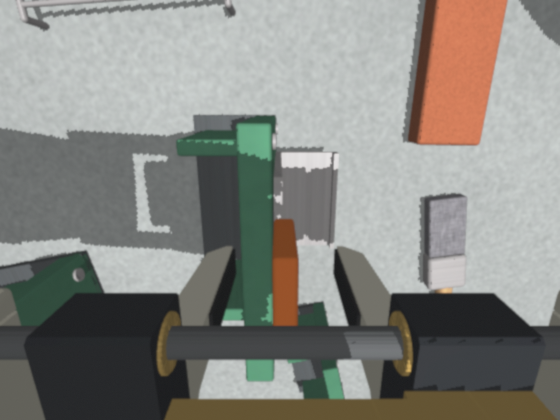

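View pics/m2z.png

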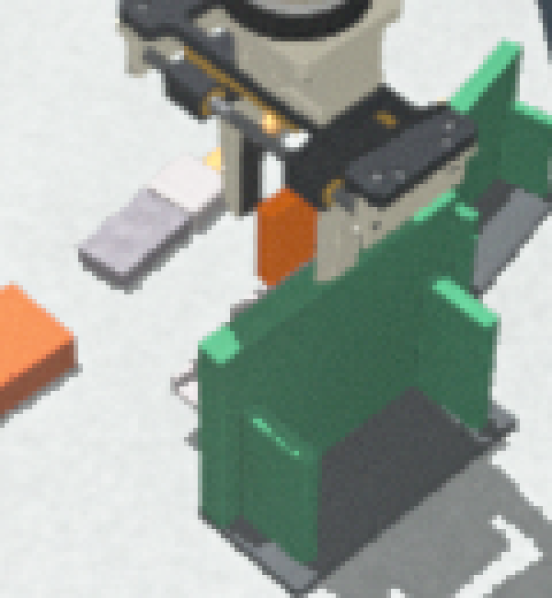

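move_arm --pt "0 0 -0.005 0 0 0 -0.2" --pt "0 0 -0.012 0 0 0 -0.2" --pt "0 0 -0.02 0 0 0 -0.2" --pt "0 0 -0.02 0 0 0 -0.2" --pt "0 0 -0.02 0 0 0 -0.2" --pt "0 0 -0.02 0 0 0 -0.2" --pt "0 0 -0.02 0 0 0 -0.2" --pt "0 0 -0.02 0 0 0 -0.2"

```text
clock: 19.1
tool_pos: [0.5572, -0.1467, 0.3145]
tcp_rot: [0.004, 0.794, 0.609, 0.002]
force: [-0.6, -0.5, 0.5]
opening: 0.603
```

move_arm --pt "0.02 0 -0.01 0 0 0 -1" --pt "0.025 0 0 0 0 0 -1" --pt "0.025 0 0 0 0 0 -1" --pt "0.02 0 0 0 0 0 -1" --pt "0 0 0 0 0 0 -1"

```text
clock: 19.6
tool_pos: [0.5818, -0.0576, 0.3348]
tcp_rot: [0.008, 0.794, 0.608, 0.006]
force: [-0.2, 0.4, 0.3]
opening: 0.973
```

Run:
```python
from h import *
pr()
C,im=snap("wrist","n1.png")
C2,im2=snap("side","n2.png")
cv2.imwrite("pics/n2z.png",cv2.resize(im2[130:260,200:320],None,fx=4.6,fy=4.6,interpolation=3))
```

```text
t 19.6 tcp [ 0.5818 -0.0576  0.3348] xang 1.3065 z [ 0.0187 -0.006  -0.9998] F [-0.21  0.37  0.34] T [-0.09 -0.05  0.01] op 0.973
```

View pics/n1.png

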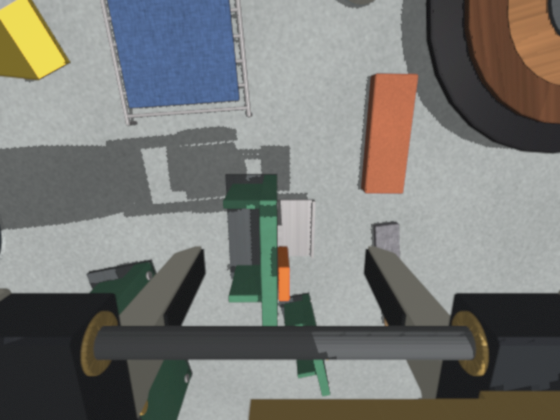

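View pics/n2z.png

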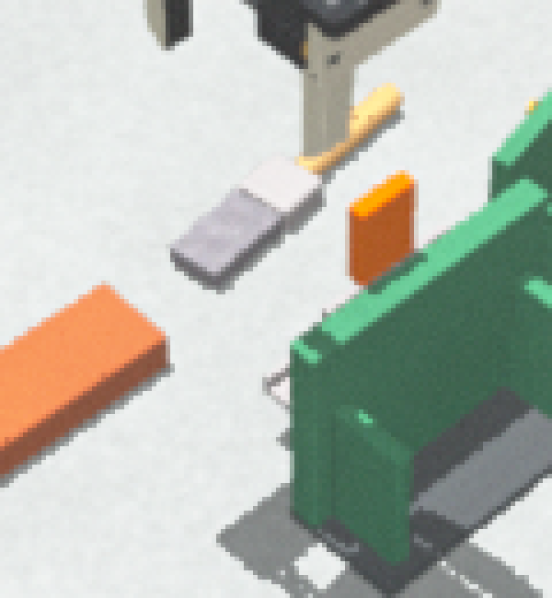

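Run:
```python
from h import *
for f,(x0,y0,w,h,k) in {"n1.png":(215,160,120,120,5),"n2.png":(250,150,80,90,6.5)}.items():
    C,im=load(f); z=cv2.resize(im[y0:y0+h,x0:x0+w],None,fx=k,fy=k,interpolation=3)
    P=lambda q:PP+Ro.from_euler("z",YAW).apply(np.array(q)+[0,SY,-.09075])
    def seg(A,B,c):
        for t in np.linspace(0,1,25):
            X=P(A)*(1-t)+P(B)*t; cv2.circle(z,tuple(int((v+.5)*k) for v in proj(C,X)-np.array([x0,y0])),1,c,-1)
    g=[(0,.02,.165),(.012,.02,.165),(.012,-.02,.165),(0,-.02,.165)]
    for i in range(4): seg(g[i],g[(i+1)%4],(255,0,0))
    seg((0,.045,.11),(0,-.045,.11),(0,0,255)); seg((.055,.045,.013),(.055,-.045,.013),(0,0,255))
    cv2.imwrite("pics/o_"+f,z)
for c in("side",): 
  for l in ("rest_grip","rest","stone_mid","jar_mid","brush_grip"): print(l,[(np.round(d["at"],4),round(d["p"],2)) for d in arm.spot_point(c,l)])
p=PP+Ro.from_euler("z",YAW).apply([0.006,SY,.1455-.09075]);print("expected grip",p)
```

```text
rest_grip [(array([0.2824, 0.1913, 0.1476]), 0.64)]
rest [(array([0.2738, 0.1935, 0.003 ]), 0.75)]
stone_mid [(array([ 0.7405, -0.0614,  0.013 ]), 0.74)]
jar_mid [(array([0.7436, 0.1468, 0.0423]), 0.74), (array([ 0.5573, -0.1453,  0.1855]), 0.5)]
brush_grip [(array([ 0.7051, -0.3338,  0.0084]), 0.76)]
expected grip [ 0.55722863 -0.14745914  0.18475   ]
```

View pics/o_n1.png

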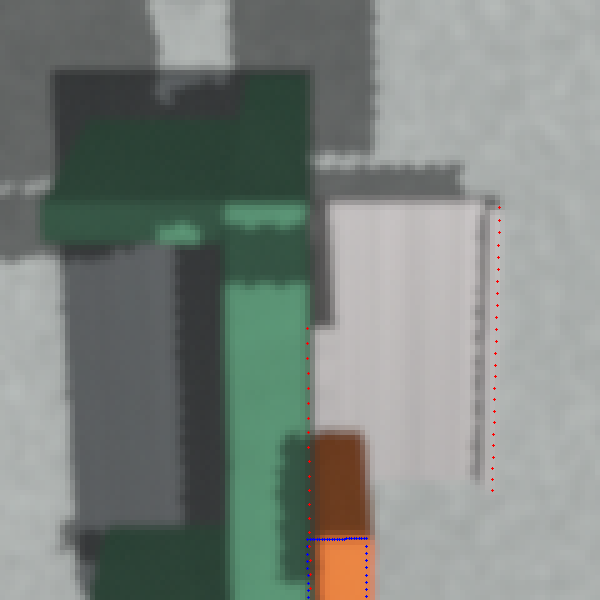

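View pics/o_n2.png

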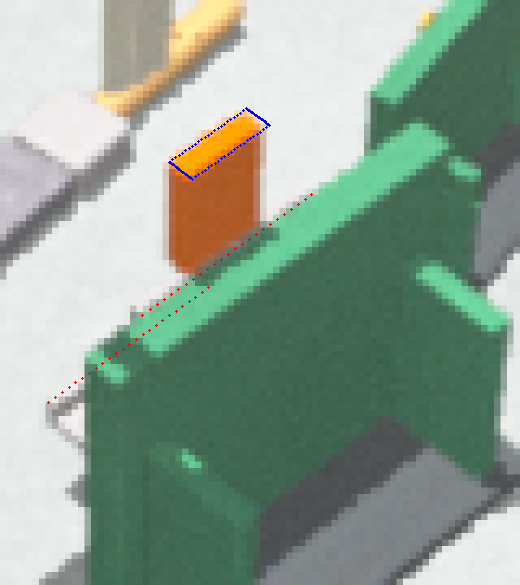

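Run:
```python
from cell import arm
print(arm.sign_off())
```

```text
the job is handed in; nothing more can be done
None
```

The steel blade rest is hanging on the stud of the middle-sized green panel, and I handed the job in with about 52 s of the 72 s left.

**How it went**
- I found the stud from the wrist views, about 15 mm to the +y side of the panel's mid-line.
- The head went through the round hole on the first try, with no contact force above the 1 N noise until the back met the panel.
- I slid the rest down about 20 mm to a firm stop and bedded it with about 12 to 13 N, peaking near 17 N.
- I then let go and backed off.

**Last checks**
- In the side and wrist pictures the hanging rest matches the expected home outline to about 1 mm. It looks upright and flush, with the gripper clear.
- The stone and jar detections moved by less than 5 mm from the start, within detector error. The brush looks unmoved, but I had no measured starting position for it.

**Disagreements**
- My estimate of the rest's height in the hand put the stop about 2 mm above home. I put this down to the grasp height offset, because the views of the released rest show it at home.
- The networks' points for the rest found only the yellow look-alike at the end. One detection landed on the real grip but was labelled jar.

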